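# Store filter cartons in the dry box, index its tray and lap the leaves shut

### The job

Put every blue-grey filter carton into a bay of its own on the rotary tray of the dry-store box, with the tray still at its loading stop. Then lift the red sprung plunger, turn the tray a quarter turn anticlockwise to the green button and let the plunger drop fully home in the index hole there. Last, shut the left leaf with the black rebated edge fully, and only then the right leaf, so that its blue flange laps over it; leave the other things on the table where they stand.

Things in the scene. Friction and masses are not known exactly. Their poses are not given: they have to be found in the camera images.
- chest: white open-topped dry-store box fixed on the table, 212 x 212 mm outside, 196 x 196 mm inside, walls 8 mm, rim 80 mm above the table. Origin: centre of its underside, z up; x points roughly away from the robot, y to the left. Inside: a round tray, turning about the box's vertical centre line. Two top leaves, hinged on its left (+y) and right (-y) rims, stand open at the start
- tray (a joint): angle (rad) of the aluminium tray (180 mm dia, upper face 22 mm above the table), growing anticlockwise from above, limits -0.12 to 2.48, friction 0.03 N m. Hidden index holes at 0 (loading stop, white button in the near right corner of the box), 0.785, 1.571 (storing stop, green button in the far right corner) and 2.356 take the plunger's pin with 0.03 rad of play either way
- plunger (a joint): height (m) of the sprung index plunger, which sits on the tray and turns with it: 0 = home, pin in an index hole, tray locked; about 0.0055 = pin riding on the metal between holes; above 0.006 = pin clear, tray free; upper limit 0.016. Spring 3 N at home, 7 N at the upper limit; it drops by itself over a hole when let go
- plunger_knob (a point): centre of the plunger's red round knob, 18 mm dia, 24 mm high, upright; at home 59 mm above the table, 58 mm from the tray's axis, over a dark barrel (24 mm dia, top 40 mm above the table). Lifted, it frees the tray; carried round the axis, it turns the tray, and may pivot between the fingers
- green_mark (a point): top of the green button (18 mm dia) in the far right corner of the box, 28 mm above the table: the tray is at its storing stop when the plunger stands on the line from the tray's axis to this button
- bay_a (a point): first of three grey bays on the tray: centre of its floor, 22 mm above the table, 58 mm from the tray's axis. Inside the curbs (4 mm high, 3 mm thick) it measures 50 mm along the line from the tray's axis and 58 mm across that line. Bays and plunger stand a quarter turn apart. Its x and y axes are the tray's, not the bay's
- bay_b (a point): second of three grey bays on the tray: centre of its floor, 22 mm above the table, 58 mm from the tray's axis. Inside the curbs (4 mm high, 3 mm thick) it measures 50 mm along the line from the tray's axis and 58 mm across that line. Bays and plunger stand a quarter turn apart. Its x and y axes are the tray's, not the bay's
- bay_c (a point): third of three grey bays on the tray: centre of its floor, 22 mm above the table, 58 mm from the tray's axis. Inside the curbs (4 mm high, 3 mm thick) it measures 50 mm along the line from the tray's axis and 58 mm across that line. Bays and plunger stand a quarter turn apart. Its x and y axes are the tray's, not the bay's
- carton_a_centre (a point): centre of a small blue-grey filter carton, 42 x 50 x 20 mm along its x, y, z, 40 to 85 g, at first lying flat on the table left of the box (this point 10 mm above the table). It may be absent
- carton_a: the same filter carton a, origin at the centre of its underside
- carton_b_centre (a point): centre of a small blue-grey filter carton, 42 x 50 x 20 mm along its x, y, z, 40 to 85 g, at first lying flat on the table left of the box (this point 10 mm above the table). It may be absent
- carton_b: the same filter carton b, origin at the centre of its underside
- carton_c_centre (a point): centre of a small blue-grey filter carton, 42 x 50 x 20 mm along its x, y, z, 40 to 85 g, at first lying flat on the table left of the box (this point 10 mm above the table). It may be absent
- carton_c: the same filter carton c, origin at the centre of its underside
- rebated_leaf (a joint): opening angle (rad) of the left leaf: 0 = shut flat on the rim, about 2 = standing open, leaning out; limit 2.35. White panel 212 mm long, 98 mm from hinge to step, 10 mm thick, with a black ledge 16 mm wide, 4 mm thick along the lower half of its free edge. Stiff hinge (0.15 N m): it stays where it is left and must be pushed right down
- flanged_leaf (a joint): opening angle (rad) of the right leaf, likewise (same hinge, limit 2.35): white panel, 96 mm from hinge to flange, 10 mm thick, with a blue flange 16 mm wide, 4 mm thick along the upper half of its free edge, which comes to lie over the black ledge. If it is shut first, it stops the rebated leaf short
- rebated_leaf_hinge (a point): middle of the left leaf's hinge line, on the outer edge of the left rim, 80 mm above the table, running along the box's x axis, level with the leaf's inner (when shut, lower) face; the outer face is 10 mm off. Each leaf has a steel knob (16 mm dia, 14 mm high) on its outer face, 70 mm from the hinge and 70 mm from the middle towards box +x
- flanged_leaf_hinge (a point): the same for the right leaf, on the box's right rim
- rebated_leaf_edge (a point): middle of the free edge of the left leaf's black ledge, 114 mm from the hinge
- flanged_leaf_edge (a point): middle of the free edge of the right leaf's blue flange, 112 mm from the hinge
- bulb_box: yellowish carton cube, 50 x 50 x 55 mm, bystander behind the box; origin at the centre of its underside
- objective_can: white can with black screw top, 38 mm dia, 54 mm high, bystander behind the box; origin under its centre
- bench_timer: white round timer with black dial, 64 mm dia, 49 mm high, bystander at the left; origin under its centre
- label_tape: roll of beige tape, 66 mm dia, 19 mm high, bystander at the back; origin under its centre
There are look-alikes about, which are no part of the job. What is shaped like the carton_b but purple or turquoise is not meant. What is shaped like the carton_a but orange or turquoise is not meant.

How it is judged:
By the outcome, as a careful person would: the job done as asked, in the order asked, and still so for the second after the job is handed in, with the robot touching nothing.
Of carton_a, carton_b, carton_c only 2 to 3 are there at a start; the rules pass over those that are not, and their reading is None.
At some moment in a run one of carton_a, carton_b, carton_c may be knocked a few centimetres aside while the robot is not near it.
Once in a run the grip may slacken for a moment while it holds something.
It also fails if it takes over 210 s, if anything falls off the work surface, if the arm or the gripper's body presses on something with over 40 N, if the wrist force passes 120 N, or if a joint passes its speed limit or range.

### The arm

A 7-joint arm with a two-finger parallel gripper is mounted at the origin on a cart in front of the work surface, level with it; the furniture and walls round the work are solid. World frame = base frame: x ahead of the robot, y to its left, z up, the work surface at z = 0. Lengths are in m, angles in rad, forces in N, time in s.
With the tool pointing down it reaches from about 0.425 to 0.925 m from the base axis. Payload 6.8 kg.
Tool frame: the origin (TCP) lies on the mounting face of the last link; the fingertips stand 173 mm ahead of it and the grasp point (between the pads) lies 155 mm ahead of it (grip_point_offset is the distance from the TCP to the grasp point, in m); x points along the fingers, z is the direction in which the jaws open and shut, and the axes are right-handed (so a half turn about x gives the same grasp; the last joint's range is limited). The gripper opens to 85 mm and grips with 20 to 120 N. Pads are 22 mm wide; open, the fingers measure 114 mm over their backs; the gripper's body (76 mm by 85 mm) begins 54 mm behind the grasp point. The pads swing forward as they close: fully open they stand 13 mm farther back than shut.
Start: joints at [1.049, 0.477, 0.022, 1.555, -0.011, 1.109, -0.083], TCP at [0.271, -0.618, 0.405] pointing down, gripper open.
Joint ranges: [-2.96, 2.96], [-0.34, 2.1], [-1.41, 1.46], [0.24, 2.44], [-1.37, 4.51], [0.17, 1.92], [-2.96, 2.96]. Speed limits (rad/s): [2.39, 2.39, 3.14, 3.14, 3.14, 3.14, 3.14].

### API

Orientations are given as a rotation vector (axis times angle).
In Python, from bench import * gives the robot as it stands. The module is installed in compiled form; this text tells all that it offers.
- The arm moves only by the tool servo_tool, never from a script. Its argument "motion" is a list of rows, each a list of 5 numbers: the shift along the tool's x, y, z in m, then the turn about the tool's x in degrees, then the gripper command: -1 is fully open, 1 is shut, values between are in proportion. In form: [[dx, dy, dz, turn, fingers], ...]. A call has 1 to 8 rows; each row is the pose to reach, as a shift and turn from the pose measured when the call began, along the tool's axes at that moment; what a row does not reach only later rows make up. A row lasts 1/10 s, in which the tool goes at most 50 mm and 8.59 degrees, less where a joint would pass 70% of its speed; a pose out of reach is approached as far as the arm can. A call with a gripper value outside its range is refused whole. The fingers move at their own pace and stop on an object; "force" is the grip in N (left out, the last holds). Time passes only in rows, so rows that repeat a pose let the fingers close. It gives the time, the measured TCP pose, the force and the opening at its end, in the units of the state.
- get_obs(): the state, without advancing time (a new reading comes with each control period).
- grab_frame(name): name is "side" or "top"; returns the picture (384x512x3 uint8, red, green, blue); there is no depth.
- camera_params(name): a dict with "mtx" (3x3 intrinsics, pixels), "world_to_cam" (4x4, takes a point from world to camera coordinates). Camera axes: x right, y down, z forward; pixel columns grow to the right and rows downward; lengths in m; the calibration is good to about 2 mm. A picture is of the moment at which its call begins. camera_params takes no time and is no camera call.
- hand_in(): hands the job in, once; it reports no verdict.
The state is a dict: "clock": time; "joints": joint angles; "qvel": joint speeds; "tau": joint torques, N m; "tcp_pos": TCP position; "orientation": TCP orientation; "contact_force": force on the tool from outside, world axes, zero at the start; "moment": the same for the moment, N m; "grip_width": finger opening in m.
Only numpy, scipy, OpenCV 4.12 (cv2) and the standard library are available. Lean on these libraries where they do the work, as an engineer would, in place of code of your own. Each camera call takes 0.05 s, during which the arm holds its last target. There are 200 camera calls.

## Working session

There is one attempt and no reset: what is moved stays moved. The work goes in short steps, Python scripts to look and compute and a tool call to move; the robot and the scene stay as the last step left them, time stands still between calls to the robot, and variables do not carry over. Pictures are saved under pics/ and viewed, about 12 in all and at most 16, crops included, and the job is handed in when it is done.

Besides the shell and the picture viewer there is one more tool, called after ">>>" in YAML: its name, and indented under it one key for each argument. servo_tool: Moves the arm, as the interface text tells. Its arguments: {"type":"object","properties":{"motion":{"type":"array","items":{"type":"array","items":{"type":"number"}}},"force":{"type":"number"}},"required":["motion"]}

```bash
mkdir -p pics
cat > h.py <<'E'
from bench import *
import numpy as np, cv2
from scipy.spatial.transform import Rotation as R
def shot(n,f):
    im=grab_frame(n); cv2.imwrite('pics/'+f,cv2.cvtColor(im,cv2.COLOR_RGB2BGR)); return im
def ray(n,u,v,z):
    p=camera_params(n); K=np.array(p['mtx']); T=np.array(p['world_to_cam'])
    d=T[:3,:3].T@np.linalg.inv(K)@[u,v,1]; c=-T[:3,:3].T@T[:3,3]
    return c+d*(z-c[2])/d[2]
def proj(n,X):
    p=camera_params(n); q=np.array(p['mtx'])@(np.array(p['world_to_cam'])@[*X,1])[:3]; return q[:2]/q[2]
def st():
    o=get_obs(); M=R.from_rotvec(o['orientation']).as_matrix()
    print('t',round(o['clock'],2),'tcp',np.round(o['tcp_pos'],4),'grip',np.round(np.array(o['tcp_pos'])+M[:,0]*.155,4),'w',round(o['grip_width'],4),'F',np.round(o['contact_force'],1)); print(np.round(M,3).tolist()); return o,M
E
python3 - <<'E'
from h import *
a=shot('top','t0.png');b=shot('side','s0.png')
cv2.imwrite('pics/b0.png',cv2.cvtColor(np.vstack([a,b]),cv2.COLOR_RGB2BGR)[:, :])
st()
for n in('top','side'):
    T=np.array(camera_params(n)['world_to_cam']);print(n,-T[:3,:3].T@T[:3,3],T[:3,:3].round(2).tolist())
E
```

```text
t 0.1 tcp [ 0.2713 -0.6178  0.4038] grip [ 0.2712 -0.6176  0.2488] w 0.0855 F [-0.7 -0.5 -0.3]
[[-0.001, 0.916, 0.402], [0.001, 0.402, -0.916], [-1.0, -0.0, -0.002]]
top [0.53041891 0.09821605 1.3947221 ] [[0.02, -1.0, 0.01], [-1.0, -0.02, -0.04], [0.04, -0.01, -1.0]]
side [0.50272198 0.51135813 0.85439716] [[-0.98, -0.19, -0.0], [-0.16, 0.85, -0.51], [0.1, -0.5, -0.86]]
```

View pics/t0.png

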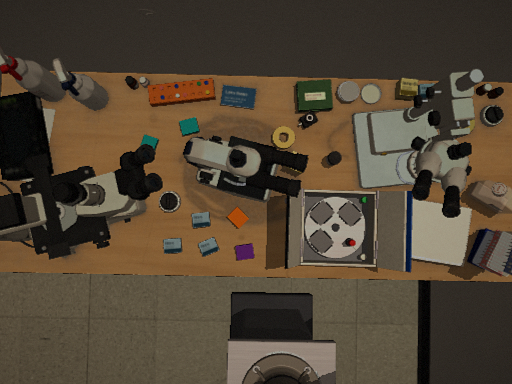

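View pics/s0.png

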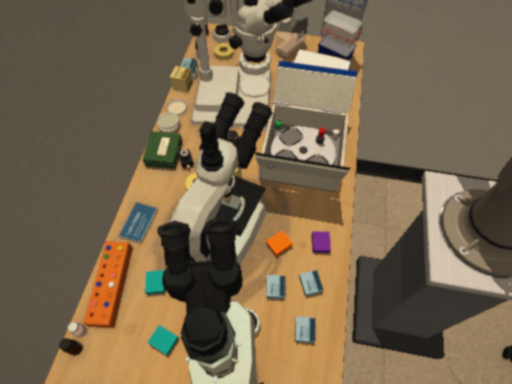

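Three blue-grey cartons show in the top view at about (201,220), (173,245) and (208,246). The look-alikes are orange (238,217), purple (245,252) and turquoise (190,127) and (150,143). Next I'll measure everything and confirm the cartons in one crop.

```bash
cat >> h.py <<'E'
def cartons(f=None):
    im=grab_frame('top'); 
    if f: cv2.imwrite('pics/'+f,cv2.cvtColor(im,cv2.COLOR_RGB2BGR))
    h=cv2.cvtColor(im,cv2.COLOR_RGB2HSV)
    m=cv2.inRange(h,(85,35,70),(115,150,255)); m[:190]=0; m[270:]=0; m[:,:150]=0; m[:,385:]=0
    m=cv2.morphologyEx(m,cv2.MORPH_CLOSE,np.ones((3,3)))
    for c in cv2.findContours(m,0,2)[0]:
        if cv2.contourArea(c)<50: continue
        r=cv2.minAreaRect(c); P=np.array([ray('top',*q,.02)[:2] for q in cv2.boxPoints(r)])
        e=P[1]-P[0],P[2]-P[1]; L=max(e,key=np.linalg.norm)
        print('carton px',np.round(r[0],1),'xy',P.mean(0).round(4),'size',[round(np.linalg.norm(q),4) for q in e],'long-axis deg',round(np.degrees(np.arctan2(L[1],L[0]))%180,1))
    return im
E
python3 - <<'E'
from h import *
im=cartons()
h=cv2.cvtColor(im,cv2.COLOR_RGB2HSV)
def blob(name,m,z):
    m[:185]=0;m[275:]=0;m[:,:295]=0;m[:,385:]=0
    for c in cv2.findContours(m,0,2)[0]:
        if cv2.contourArea(c)<6: continue
        M=cv2.moments(c);u=M['m10']/M['m00'];v=M['m01']/M['m00'];print(name,round(u,1),round(v,1),cv2.contourArea(c),ray('top',u,v,z).round(4))
blob('red',cv2.inRange(h,(0,140,80),(8,255,255))|cv2.inRange(h,(172,140,80),(180,255,255)),.071)
blob('green',cv2.inRange(h,(50,90,40),(85,255,255)),.028)
c=cv2.resize(im[180:285,150:430],None,fx=2.8,fy=2.8,interpolation=cv2.INTER_CUBIC)
cv2.imwrite('pics/c0.png',cv2.cvtColor(c,cv2.COLOR_RGB2BGR))
E
```

```text
carton px [171.9 243.4] xy [0.4305 0.3252] size [np.float64(0.0481), np.float64(0.0291)] long-axis deg 95.4
carton px [200.4 217.7] xy [0.5068 0.2446] size [np.float64(0.0481), np.float64(0.0284)] long-axis deg 95.4
red 352.0 242.5 18.0 [ 0.4479 -0.1883  0.071 ]
green 364.1 199.3 24.0 [ 0.5714 -0.231   0.028 ]
```

View pics/c0.png

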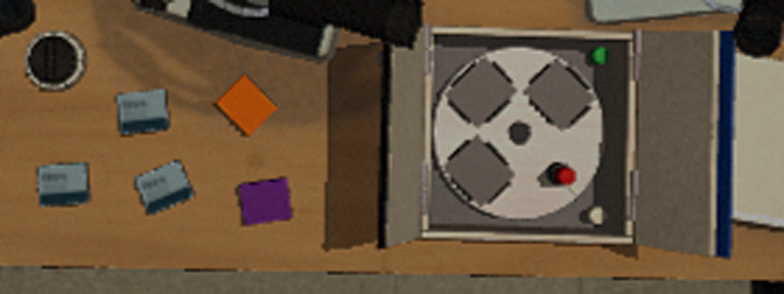

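The three blue-grey cartons at native (201,220), (173,245) and (208,246) fit the description. The orange and purple blocks beside them and the turquoise ones further off are the look-alikes. The plunger is near right by the white button, and the green button is far right. I'll refine the measurements now.

```bash
sed -i 's/(85,35,70),(115,150,255)/(80,45,30),(125,255,255)/' h.py
python3 - <<'E'
from h import *
im=cartons()
c=ray('top',150+519/2.8,180+132/2.8,.022);print('hub',c.round(4))
g=ray('top',364.1,199.3,.028);r=ray('top',150+567/2.8,180+175/2.8,.071)
for n,q in(('green',g),('red',r)): d=q-c;print(n,q.round(4),np.hypot(*d[:2]).round(4),np.degrees(np.arctan2(d[1],d[0])).round(2))
# rim corners (crop px): outer
P=[ray('top',150+a/2.8,180+b/2.8,.08)[:2] for a,b in((427,29),(636,32),(632,244),(421,239))]
print('corners',np.round(P,4).tolist(),'mean',np.mean(P,0).round(4))
for a,b in((0,1),(1,2),(2,3),(3,0)): d=P[b]-P[a];print(np.hypot(*d).round(4),np.degrees(np.arctan2(d[1],d[0])).round(1))
for a,b in((480,92),(560,93),(480,171)): q=ray('top',150+a/2.8,180+b/2.8,.022)-c; print('bay',np.hypot(*q[:2]).round(4),np.degrees(np.arctan2(q[1],q[0])).round(1))
b=grab_frame('side')[90:200,240:370]; cv2.imwrite('pics/c1.png',cv2.cvtColor(cv2.resize(b,None,fx=6,fy=5.4,interpolation=cv2.INTER_CUBIC),cv2.COLOR_RGB2BGR))
E
```

```text
carton px [172. 250.] xy [0.4114 0.3244] size [np.float64(0.0464), np.float64(0.0116)] long-axis deg 91.3
carton px [200.9 224.2] xy [0.488  0.2426] size [np.float64(0.0474), np.float64(0.0122)] long-axis deg 97.0
hub [ 0.4884 -0.1495  0.022 ]
green [ 0.5715 -0.231   0.028 ] 0.1164 -44.45
red [ 0.4479 -0.1897  0.071 ] 0.0571 -135.21
corners [[0.5909, -0.045], [0.5929, -0.2548], [0.3814, -0.2537], [0.3818, -0.0432]] mean [ 0.4868 -0.1492]
0.2098 -89.5
0.2115 179.7
0.2106 89.9
0.2091 -0.5
bay 0.0581 45.5
bay 0.0593 -45.4
bay 0.0576 136.0
```

View pics/c1.png

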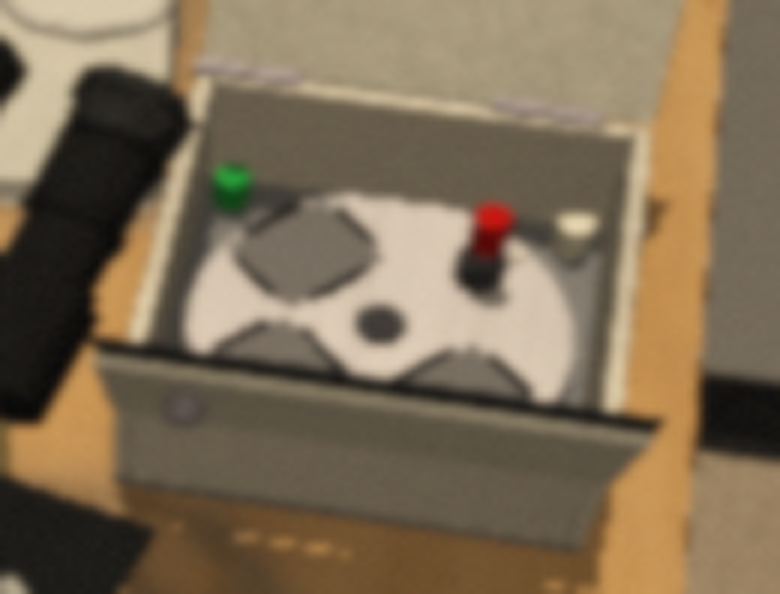

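```bash
sed -i 's/(80,45,30),(125,255,255)/(80,22,25),(125,255,255)/; s/np.ones((3,3))/np.ones((5,5))/' h.py
python3 - <<'E'
from h import *
im=cartons()
def R2(n,u,v):
    a=ray(n,u,v,0);b=ray(n,u,v,.5);return a,(b-a)/np.linalg.norm(b-a)
def tri(t,s):
    a,d=R2('top',*t);b,e=R2('side',*s);k=np.linalg.lstsq(np.c_[d,-e],b-a,rcond=None)[0];p=a+k[0]*d;q=b+k[1]*e;print('tri',((p+q)/2).round(3),np.linalg.norm(p-q).round(3))
tri((304,163),(232,100)); tri((297,188),(263,112))
tri((202-50+3,186),(240+100/6,90+350/5.4))
E
```

```text
carton px [172.1 245.4] xy [0.4246 0.3246] size [np.float64(0.0493), np.float64(0.0404)] long-axis deg 96.0
carton px [208.3 246.5] xy [0.4239 0.2195] size [np.float64(0.0483), np.float64(0.0397)] long-axis deg 114.5
carton px [200.6 219.6] xy [0.5014 0.244 ] size [np.float64(0.0485), np.float64(0.0399)] long-axis deg 97.7
tri [ 0.647 -0.023  0.304] 0.005
tri [ 0.585 -0.009  0.296] 0.003
tri [0.558 0.273 0.532] 0.027
```

Run:
```python
from h import *
def R2(n,u,v):
    a=ray(n,u,v,0);b=ray(n,u,v,.5);return a,(b-a)/np.linalg.norm(b-a)
def tri(t,s):
    a,d=R2('top',*t);b,e=R2('side',*s);k=np.linalg.lstsq(np.c_[d,-e],b-a,rcond=None)[0];p=a+k[0]*d;q=b+k[1]*e;print('tri',((p+q)/2).round(3),np.linalg.norm(p-q).round(3))
tri((152,185),(225,230));tri((140,157),(175,230))
a=grab_frame('top')[130:270,90:290];b=grab_frame('side')[180:384,130:350]
cv2.imwrite('pics/m.png',cv2.cvtColor(np.hstack([cv2.resize(a,(400,280)),cv2.resize(b,(302,280))]),cv2.COLOR_RGB2BGR))
```

```text
tri [0.58  0.307 0.404] 0.001
tri [0.637 0.329 0.427] 0.003
```

View pics/m.png

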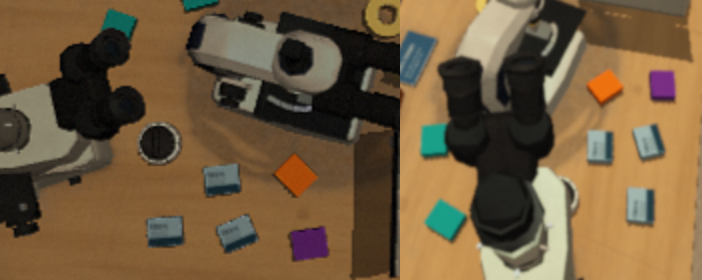

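Add to h.py:
```python
def plan(*W):
    o,M=st(); p=np.array(o['tcp_pos'])+M[:,0]*.155; f0=np.degrees(np.arctan2(M[1,2],M[0,2])); print('phi',f0.round(1))
    for x,y,z,f in W:
        d=M.T@(np.array([x,y,z])-p); t=-((f-f0+180)%360-180); print('->',np.round(d,4).tolist(),'turn',round(t,1),'rows',round(max(np.linalg.norm(d)/.05,abs(t)/8.59),1))
```

```text
(no output)
```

>>> servo_tool:
  motion:
    - [0,0.312,-0.213,-65,-1]
    - [0,0.312,-0.213,-65,-1]
    - [0,0.312,-0.213,-65,-1]
    - [0,0.312,-0.213,-65,-1]
    - [0,0.312,-0.213,-65,-1]
    - [0,0.312,-0.213,-65,-1]
    - [0,0.312,-0.213,-65,-1]
    - [0,0.312,-0.213,-65,-1]

```text
clock: 1.2
tcp_pos: [0.4735, -0.2933, 0.4051]
orientation: [0.011, 1.569, -0.009]
contact_force: [0.2, 0.4, 0.2]
grip_width: 0.0855
```

```bash
python3 -c "
from h import *
plan((.424,.2195,.24,24.5))"
```

```text
t 1.2 tcp [ 0.4735 -0.2933  0.4051] grip [ 0.4738 -0.2931  0.2501] w 0.0855 F [0.2 0.4 0.2]
[[0.001, 0.012, 1.0], [0.001, 1.0, -0.012], [-1.0, 0.001, 0.001]]
phi -0.7
-> [0.0106, 0.512, -0.0562] turn -25.2 rows 10.3
```

>>> servo_tool:
  motion:
    - [0,0.4,-0.04,-25,-1]
    - [0,0.4,-0.04,-25,-1]
    - [0,0.4,-0.04,-25,-1]
    - [0,0.4,-0.04,-25,-1]
    - [0,0.4,-0.04,-25,-1]
    - [0,0.4,-0.04,-25,-1]
    - [0,0.4,-0.04,-25,-1]
    - [0,0.4,-0.04,-25,-1]

```text
clock: 2.0
tcp_pos: [0.4387, 0.1024, 0.4059]
orientation: [-0.331, 1.543, 0.331]
contact_force: [0.6, -0.2, 0.2]
grip_width: 0.0856
```

```bash
python3 -c "
from h import *
cartons()
plan((.424,.2195,.08,24.5),(.424,.2195,.02,24.5))"
```

```text
carton px [172. 245.] xy [0.4258 0.3248] size [np.float64(0.0464), np.float64(0.0405)] long-axis deg 91.3
carton px [208.2 246.4] xy [0.4241 0.2196] size [np.float64(0.0483), np.float64(0.0393)] long-axis deg 114.5
carton px [200.6 219.6] xy [0.5014 0.244 ] size [np.float64(0.0485), np.float64(0.0399)] long-axis deg 97.7
t 2.05 tcp [0.4374 0.1108 0.4068] grip [0.4381 0.1118 0.2518] w 0.0854 F [-0.5  7.7  1.4]
[[0.004, -0.419, 0.908], [0.006, 0.908, 0.419], [-1.0, 0.004, 0.006]]
phi 24.8
-> [0.1724, 0.1031, 0.0313] turn 0.3 rows 4.1
-> [0.2324, 0.1028, 0.0309] turn 0.3 rows 5.1
```

>>> servo_tool:
  motion:
    - [0.12,0.103,0.031,0,-0.45]
    - [0.17,0.103,0.031,0,-0.45]
    - [0.17,0.103,0.031,0,-0.45]
    - [0.17,0.103,0.031,0,-0.45]
    - [0.17,0.103,0.031,0,-0.45]
    - [0.2,0.103,0.031,0,-0.45]
    - [0.23,0.103,0.031,0,-0.45]
    - [0.23,0.103,0.031,0,-0.45]
  force: 40

```text
clock: 2.85
tcp_pos: [0.423, 0.2171, 0.1753]
orientation: [-0.336, 1.544, 0.34]
contact_force: [-0.7, -0.6, 0.7]
grip_width: 0.0618
```

```bash
python3 -c "
from h import *
plan((.424,.2195,.022,24.5))
b=grab_frame('side')[150:384,180:400];cv2.imwrite('pics/g1.png',cv2.cvtColor(cv2.resize(b,None,fx=2.5,fy=2.5),cv2.COLOR_RGB2BGR))"
```

```text
t 2.85 tcp [0.423  0.2171 0.1753] grip [0.423  0.2175 0.0203] w 0.0618 F [-0.7 -0.6  0.7]
[[0.0, -0.418, 0.908], [0.003, 0.908, 0.418], [-1.0, 0.002, 0.001]]
phi 24.7
-> [-0.0017, 0.0014, 0.0017] turn 0.2 rows 0.1
```

View pics/g1.png

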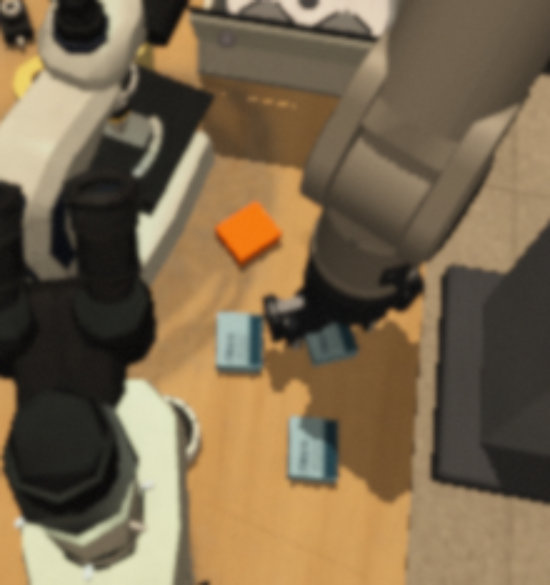

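The fingers straddle the carton at about (330,340) in the crop and clear its neighbour. I'll close and lift.

>>> servo_tool:
  motion:
    - [0,0.001,0.001,0,1]
    - [0,0.001,0.001,0,1]
    - [0,0.001,0.001,0,1]
    - [0,0.001,0.001,0,1]
    - [0,0.001,0.001,0,1]
    - [-0.04,0.001,0.001,0,1]
    - [-0.08,0.001,0.001,0,1]
    - [-0.13,0.001,0.001,0,1]

```text
clock: 3.7
tcp_pos: [0.4233, 0.218, 0.3085]
orientation: [-0.336, 1.543, 0.341]
contact_force: [1.4, -0.3, -1.0]
grip_width: 0.0407
```

```bash
python3 -c "
from h import *
plan((.44,.16,.25,-20),(.43,-.05,.25,-45),(.529,-.190,.25,-45))"
```

```text
t 3.7 tcp [0.4233 0.218  0.3085] grip [0.4233 0.2185 0.1535] w 0.0407 F [ 1.4 -0.3 -1. ]
[[0.001, -0.418, 0.908], [0.003, 0.908, 0.418], [-1.0, 0.003, 0.002]]
phi 24.7
-> [-0.0967, -0.0598, -0.0092] turn 44.7 rows 5.2
-> [-0.0974, -0.2464, -0.1061] turn 69.7 rows 8.1
-> [-0.0978, -0.415, -0.0747] turn 69.7 rows 8.7
```

>>> servo_tool:
  motion:
    - [-0.05,0,0,9,1]
    - [-0.097,-0.04,-0.015,18,1]
    - [-0.097,-0.09,-0.035,26,1]
    - [-0.097,-0.135,-0.055,35,1]
    - [-0.097,-0.18,-0.075,43,1]
    - [-0.097,-0.225,-0.095,52,1]
    - [-0.097,-0.246,-0.106,60,1]
    - [-0.097,-0.26,-0.106,69.5,1]

```text
clock: 4.5
tcp_pos: [0.4343, -0.0669, 0.4054]
orientation: [0.61, 1.483, -0.606]
contact_force: [0.6, 0.6, -0.3]
grip_width: 0.0413
```

```bash
python3 -c "
from h import *
plan((.529,-.190,.25,-45),(.529,-.190,.08,-45))"
```

```text
t 4.5 tcp [ 0.4343 -0.0669  0.4054] grip [ 0.4345 -0.0666  0.2504] w 0.0413 F [ 0.6  0.6 -0.3]
[[0.001, 0.702, 0.712], [0.002, 0.712, -0.702], [-1.0, 0.002, -0.0]]
phi -44.6
-> [0.0004, -0.0216, 0.1539] turn 0.4 rows 3.1
-> [0.1704, -0.022, 0.1539] turn 0.4 rows 4.6
```

>>> servo_tool:
  motion:
    - [0,-0.022,0.154,0.4,1]
    - [0,-0.022,0.154,0.4,1]
    - [0,-0.022,0.154,0.4,1]
    - [0,-0.022,0.154,0.4,1]
    - [0.05,-0.022,0.154,0.4,1]
    - [0.1,-0.022,0.154,0.4,1]
    - [0.15,-0.022,0.154,0.4,1]
    - [0.18,-0.022,0.154,0.4,1]

```text
clock: 5.3
tcp_pos: [0.5273, -0.1897, 0.223]
orientation: [0.615, 1.485, -0.611]
contact_force: [-0.6, 0.5, 0.2]
grip_width: 0.041
```

```bash
python3 -c "
from h import *
plan((.529,-.190,.0435,-45))
b=grab_frame('side')[80:200,230:380];cv2.imwrite('pics/g2.png',cv2.cvtColor(cv2.resize(b,None,fx=4,fy=4,interpolation=2),cv2.COLOR_RGB2BGR))"
```

```text
t 5.3 tcp [ 0.5273 -0.1897  0.223 ] grip [ 0.527  -0.1892  0.068 ] w 0.041 F [-0.6  0.5  0.2]
[[-0.001, 0.706, 0.708], [0.003, 0.708, -0.706], [-1.0, 0.001, -0.003]]
phi -44.9
-> [0.0244, 0.0008, 0.0021] turn 0.1 rows 0.5
```

View pics/g2.png

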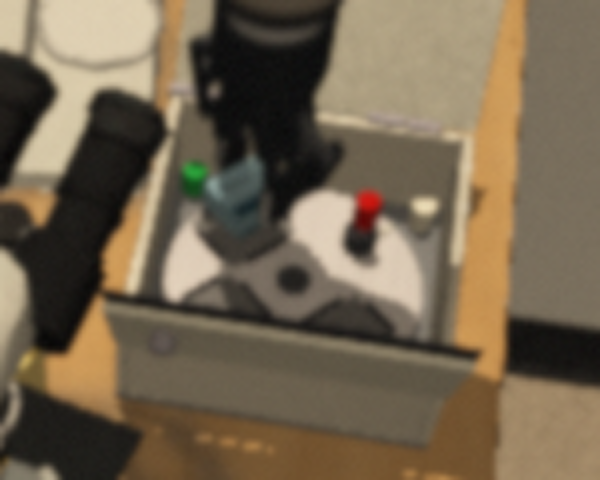

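The carton hangs over the far-right bay, at about (237,205) in the crop. I'll lower and release.

>>> servo_tool:
  motion:
    - [0.012,0.001,0.002,0,1]
    - [0.0245,0.001,0.002,0,1]
    - [0.0245,0.001,0.002,0,1]
    - [0.0245,0.001,0.002,0,-0.35]
    - [0.0245,0.001,0.002,0,-0.35]
    - [0.0245,0.001,0.002,0,-0.35]
    - [0.0245,0.001,0.002,0,-0.35]
    - [-0.02,0.001,0.002,0,-0.35]

```text
clock: 6.15
tcp_pos: [0.5259, -0.1896, 0.2351]
orientation: [0.615, 1.501, -0.614]
contact_force: [-0.7, 0.2, 0.1]
grip_width: 0.0579
```

>>> servo_tool:
  motion:
    - [-0.05,0,0,0,-0.35]
    - [-0.1,0,0,0,-0.35]
    - [-0.16,0,0,0,-0.35]
    - [-0.2,-0.0,-0.0,0,-0.35]
    - [-0.2,0.0,-0.05,-9,-0.35]
    - [-0.2,0.0,-0.1,-18,-0.35]
    - [-0.2,0.02,-0.14,-26,-0.35]
    - [-0.2,0.05,-0.14,-35,-0.35]

```text
clock: 6.95
tcp_pos: [0.4617, -0.0542, 0.4375]
orientation: [0.142, 1.586, -0.135]
contact_force: [1.8, -0.8, -0.4]
grip_width: 0.0576
```

```bash
python3 -c "
from h import *
im=cartons()
b=im[180:270,290:390];cv2.imwrite('pics/g3.png',cv2.cvtColor(cv2.resize(b,None,fx=5,fy=5,interpolation=2),cv2.COLOR_RGB2BGR))
plan((.43,.0,.25,6),(.425,.325,.2,3))"
```

```text
carton px [172.1 245.4] xy [0.4246 0.3246] size [np.float64(0.0493), np.float64(0.0404)] long-axis deg 96.0
carton px [200.6 219.6] xy [0.5014 0.244 ] size [np.float64(0.0485), np.float64(0.0399)] long-axis deg 97.7
carton px [349.3 213.3] xy [ 0.5299 -0.1899] size [np.float64(0.0416), np.float64(0.0516)] long-axis deg 46.2
t 7.0 tcp [ 0.4665 -0.0515  0.4383] grip [ 0.4645 -0.0501  0.2833] w 0.0578 F [4.  2.5 1.7]
[[-0.013, 0.164, 0.986], [0.009, 0.986, -0.164], [-1.0, 0.007, -0.014]]
phi -9.4
-> [0.0342, 0.0435, -0.0418] turn -15.4 rows 1.8
-> [0.0872, 0.363, -0.0992] turn -12.4 rows 7.7
```

>>> servo_tool:
  motion:
    - [0.03,0.04,-0.04,-8,-0.45]
    - [0.06,0.09,-0.06,-14,-0.45]
    - [0.085,0.363,-0.099,-14,-0.45]
    - [0.085,0.363,-0.099,-14,-0.45]
    - [0.085,0.363,-0.099,-14,-0.45]
    - [0.085,0.363,-0.099,-14,-0.45]
    - [0.085,0.363,-0.099,-14,-0.45]
    - [0.085,0.363,-0.099,-14,-0.45]

```text
clock: 7.8
tcp_pos: [0.4275, 0.3234, 0.357]
orientation: [-0.054, 1.582, 0.069]
contact_force: [-0.3, -0.4, 0.4]
grip_width: 0.062
```

```bash
python3 -c "
from h import *
cartons()
plan((.4248,.3246,.08,5),(.4248,.3246,.0205,5))"
```

```text
carton px [171.5 245. ] xy [0.4258 0.3263] size [np.float64(0.0493), np.float64(0.0405)] long-axis deg 91.3
carton px [200.6 219.5] xy [0.5015 0.244 ] size [np.float64(0.0485), np.float64(0.0395)] long-axis deg 97.7
carton px [349.3 213.3] xy [ 0.5299 -0.1899] size [np.float64(0.0416), np.float64(0.0516)] long-axis deg 46.2
t 7.85 tcp [0.425  0.3318 0.3572] grip [0.4229 0.3344 0.2022] w 0.0621 F [0.3 8.8 1.4]
[[-0.014, -0.087, 0.996], [0.017, 0.996, 0.087], [-1.0, 0.018, -0.012]]
phi 5.0
-> [0.122, -0.0122, 0.0026] turn -0.0 rows 2.5
-> [0.1815, -0.0133, 0.0033] turn -0.0 rows 3.6
```

>>> servo_tool:
  motion:
    - [0,-0.013,0.003,1,-0.45]
    - [0.05,-0.013,0.003,1,-0.45]
    - [0.1,-0.013,0.003,1,-0.45]
    - [0.15,-0.013,0.003,1,-0.45]
    - [0.18,-0.013,0.003,1,-0.45]
    - [0.18,-0.013,0.003,1,-0.45]
    - [0.18,-0.013,0.003,1,-0.45]
    - [0.18,-0.013,0.003,1,0.1]

```text
clock: 8.65
tcp_pos: [0.4277, 0.3224, 0.179]
orientation: [-0.039, 1.581, 0.069]
contact_force: [0.1, 0.8, 0.0]
grip_width: 0.0488
```

>>> servo_tool:
  motion:
    - [0,0,0,0,1]
    - [0,0,0,0,1]
    - [0,0,0,0,1]
    - [0,0,0,0,1]
    - [-0.04,0,0,0,1]
    - [-0.08,0,0,0,1]
    - [-0.13,0,0,0,1]
    - [-0.18,0,0,0,1]

```text
clock: 9.45
tcp_pos: [0.4292, 0.3187, 0.3604]
orientation: [-0.039, 1.582, 0.069]
contact_force: [1.3, 0.7, 0.1]
grip_width: 0.0412
```

```bash
python3 -c "
from h import *
plan((.43,-.01,.25,40),(.529,-.108,.25,45))"
```

```text
t 9.45 tcp [0.4292 0.3187 0.3604] grip [0.4273 0.3216 0.2055] w 0.0412 F [1.3 0.7 0.1]
[[-0.012, -0.069, 0.998], [0.018, 0.997, 0.069], [-1.0, 0.019, -0.011]]
phi 4.0
-> [-0.0506, -0.33, -0.0207] turn -36.0 rows 6.7
-> [-0.0537, -0.4346, 0.0713] turn -41.0 rows 8.9
```

>>> servo_tool:
  motion:
    - [-0.05,-0.05,0,-8,1]
    - [-0.05,-0.1,-0.005,-16,1]
    - [-0.05,-0.15,-0.01,-24,1]
    - [-0.05,-0.2,-0.015,-32,1]
    - [-0.05,-0.25,-0.02,-41,1]
    - [-0.05,-0.3,-0.02,-41,1]
    - [-0.05,-0.35,-0.02,-41,1]
    - [-0.05,-0.37,-0.01,-41,1]

```text
clock: 10.25
tcp_pos: [0.4397, -0.0295, 0.4041]
orientation: [-0.597, 1.487, 0.63]
contact_force: [0.6, -0.2, -0.2]
grip_width: 0.0408
```

```bash
python3 -c "
from h import *
plan((.529,-.108,.25,45),(.529,-.108,.07,45))"
```

```text
t 10.25 tcp [ 0.4397 -0.0295  0.4041] grip [ 0.4378 -0.0269  0.2491] w 0.0408 F [ 0.6 -0.2 -0.2]
[[-0.012, -0.707, 0.707], [0.017, 0.707, 0.707], [-1.0, 0.021, 0.004]]
phi 45.0
-> [-0.0034, -0.1218, 0.0071] turn -0.0 rows 2.4
-> [0.1766, -0.1255, 0.0065] turn -0.0 rows 4.3
```

>>> servo_tool:
  motion:
    - [0,-0.05,0.007,0,1]
    - [0,-0.1,0.007,0,1]
    - [0,-0.123,0.007,0,1]
    - [0.0,-0.123,0.007,0,1]
    - [0.05,-0.124,0.007,0,1]
    - [0.1,-0.125,0.007,0,1]
    - [0.15,-0.1255,0.007,0,1]
    - [0.177,-0.1255,0.0065,0,1]

```text
clock: 11.05
tcp_pos: [0.5286, -0.1096, 0.2211]
orientation: [-0.596, 1.491, 0.634]
contact_force: [-0.5, -0.4, -1.1]
grip_width: 0.0409
```

```bash
python3 -c "
from h import *
plan((.529,-.108,.047,45))
b=grab_frame('side')[80:200,230:380];cv2.imwrite('pics/g4.png',cv2.cvtColor(cv2.resize(b,None,fx=4,fy=4,interpolation=2),cv2.COLOR_RGB2BGR))"
```

```text
t 11.05 tcp [ 0.5286 -0.1096  0.2211] grip [ 0.5259 -0.1067  0.0662] w 0.0409 F [-0.5 -0.4 -1.1]
[[-0.017, -0.708, 0.706], [0.019, 0.706, 0.708], [-1.0, 0.025, 0.001]]
phi 45.1
-> [0.0191, -0.0036, 0.0013] turn 0.1 rows 0.4
```

View pics/g4.png

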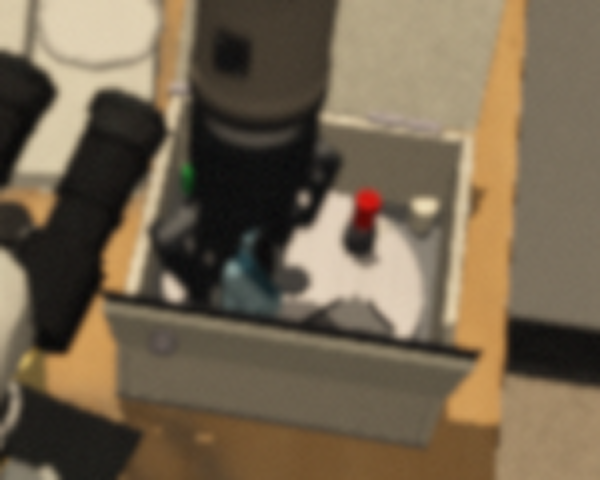

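The carton, at about (250,280) in the crop, is over the far-left bay, with the eyepiece well clear. I'll lower and release.

>>> servo_tool:
  motion:
    - [0.01,-0.0035,0.0015,0,1]
    - [0.019,-0.0035,0.0015,0,1]
    - [0.019,-0.0035,0.0015,0,1]
    - [0.019,-0.0035,0.0015,0,-0.35]
    - [0.019,-0.0035,0.0015,0,-0.35]
    - [0.019,-0.0035,0.0015,0,-0.35]
    - [0.019,-0.0035,0.0015,0,-0.35]
    - [-0.02,-0.0035,0.0015,0,-0.35]

```text
clock: 11.9
tcp_pos: [0.5293, -0.1113, 0.235]
orientation: [-0.592, 1.501, 0.642]
contact_force: [0.2, -0.7, -0.0]
grip_width: 0.058
```

>>> servo_tool:
  motion:
    - [-0.05,0,0,0,-0.35]
    - [-0.1,0,0,0,-0.35]
    - [-0.16,0,0,0,-0.35]
    - [-0.18,-0.0,-0.0,0,-0.35]
    - [-0.18,0.03,-0.03,9,-0.35]
    - [-0.18,0.07,-0.05,18,-0.35]
    - [-0.18,0.11,-0.04,26,-0.35]
    - [-0.18,0.15,-0.01,35,-0.35]

```text
clock: 12.7
tcp_pos: [0.4201, -0.0226, 0.4201]
orientation: [-0.135, 1.594, 0.17]
contact_force: [0.7, -0.1, -0.6]
grip_width: 0.0579
```

```bash
python3 -c "
from h import *
cartons()
plan((.44,.05,.25,7),(.5014,.244,.2,7))"
```

```text
carton px [200.6 219.6] xy [0.5014 0.244 ] size [np.float64(0.0485), np.float64(0.0399)] long-axis deg 97.7
carton px [349.8 213.8] xy [ 0.5285 -0.1914] size [np.float64(0.0416), np.float64(0.0516)] long-axis deg 46.2
carton px [322.3 213.3] xy [ 0.5281 -0.1107] size [np.float64(0.0498), np.float64(0.0434)] long-axis deg 136.1
t 12.75 tcp [ 0.4201 -0.0144  0.421 ] grip [ 0.4156 -0.011   0.2661] w 0.0578 F [-1.6  6.9 -0.2]
[[-0.029, -0.19, 0.981], [0.022, 0.981, 0.191], [-0.999, 0.027, -0.025]]
phi 11.0
-> [0.0167, 0.0548, 0.036] turn 4.0 rows 1.4
-> [0.0691, 0.2322, 0.1345] turn 4.0 rows 5.5
```

>>> servo_tool:
  motion:
    - [0.016,0.055,0.036,4,-0.45]
    - [0.03,0.1,0.06,4,-0.45]
    - [0.05,0.14,0.085,4,-0.45]
    - [0.065,0.19,0.11,4,-0.45]
    - [0.069,0.232,0.1345,4,-0.45]
    - [0.069,0.232,0.1345,4,-0.45]
    - [0.069,0.232,0.1345,4,-0.45]
    - [0.069,0.232,0.1345,4,-0.45]

```text
clock: 13.55
tcp_pos: [0.5057, 0.241, 0.3545]
orientation: [-0.079, 1.598, 0.117]
contact_force: [0.1, 0.3, 0.7]
grip_width: 0.0622
```

```bash
python3 -c "
from h import *
cartons()
plan((.5014,.244,.08,7.5),(.5014,.244,.022,7.5))"
```

```text
carton px [349.8 213.8] xy [ 0.5285 -0.1914] size [np.float64(0.0416), np.float64(0.0516)] long-axis deg 46.2
carton px [322. 213.] xy [ 0.5288 -0.11  ] size [np.float64(0.0498), np.float64(0.0454)] long-axis deg 136.1
t 13.6 tcp [0.5059 0.2398 0.3547] grip [0.5012 0.2431 0.1998] w 0.0622 F [ 0.9  0.2 -0.3]
[[-0.03, -0.122, 0.992], [0.021, 0.992, 0.122], [-0.999, 0.025, -0.027]]
phi 7.0
-> [0.1197, -0.0021, 0.0035] turn -0.5 rows 2.4
-> [0.1777, -0.0035, 0.0051] turn -0.5 rows 3.6
```

>>> servo_tool:
  motion:
    - [0.05,-0.001,0.002,0,-0.45]
    - [0.1,-0.002,0.003,0,-0.45]
    - [0.15,-0.003,0.004,0,-0.45]
    - [0.177,-0.0035,0.005,0,-0.45]
    - [0.177,-0.0035,0.005,0,-0.45]
    - [0.177,-0.0035,0.005,0,-0.45]
    - [0.177,-0.0035,0.005,0,1]
    - [0.177,-0.0035,0.005,0,1]

```text
clock: 14.4
tcp_pos: [0.507, 0.2409, 0.1802]
orientation: [-0.077, 1.593, 0.115]
contact_force: [-0.8, -1.3, 4.1]
grip_width: 0.0409
```

>>> servo_tool:
  motion:
    - [0,0,0,0,1]
    - [0,0,0,0,1]
    - [0,0,0,0,1]
    - [-0.04,0,0,0,1]
    - [-0.09,0,0,0,1]
    - [-0.13,0,0,0,1]
    - [-0.13,0,0,0,1]
    - [-0.13,0,0,0,1]

```text
clock: 15.2
tcp_pos: [0.5105, 0.2379, 0.3108]
orientation: [-0.077, 1.592, 0.114]
contact_force: [-0.5, -0.4, -1.2]
grip_width: 0.0408
```

```bash
python3 -c "
from h import *
cartons()
plan((.44,.1,.25,-20),(.43,-.05,.25,-45),(.447,-.108,.25,-45))"
```

```text
carton px [349.8 213.8] xy [ 0.5285 -0.1914] size [np.float64(0.0416), np.float64(0.0516)] long-axis deg 46.2
carton px [322.3 213.3] xy [ 0.5281 -0.1107] size [np.float64(0.0498), np.float64(0.0434)] long-axis deg 136.1
t 15.25 tcp [0.5101 0.2375 0.3095] grip [0.5059 0.2408 0.1546] w 0.0411 F [-0.3 -0.5 -0.6]
[[-0.027, -0.121, 0.992], [0.021, 0.992, 0.121], [-0.999, 0.024, -0.024]]
phi 7.0
-> [-0.0966, -0.1295, -0.0848] turn 27.0 rows 3.6
-> [-0.0995, -0.2771, -0.1129] turn 52.0 rows 6.3
-> [-0.1012, -0.3367, -0.1031] turn 52.0 rows 7.3
```

>>> servo_tool:
  motion:
    - [-0.05,0,-0.01,7,1]
    - [-0.09,-0.04,-0.04,15,1]
    - [-0.1,-0.09,-0.07,23,1]
    - [-0.1,-0.13,-0.085,31,1]
    - [-0.1,-0.18,-0.095,39,1]
    - [-0.1,-0.225,-0.105,47,1]
    - [-0.1,-0.277,-0.113,52,1]
    - [-0.1,-0.277,-0.113,52,1]

```text
clock: 16.05
tcp_pos: [0.4325, -0.0588, 0.4034]
orientation: [0.631, 1.516, -0.62]
contact_force: [0.8, -0.3, -0.4]
grip_width: 0.0408
```

```bash
python3 -c "
from h import *
plan((.447,-.108,.25,-45),(.447,-.108,.07,-45))"
```

```text
t 16.05 tcp [ 0.4325 -0.0588  0.4034] grip [ 0.4277 -0.0557  0.2485] w 0.0408 F [ 0.8 -0.3 -0.4]
[[-0.031, 0.715, 0.699], [0.02, 0.699, -0.714], [-0.999, -0.008, -0.036]]
phi -45.6
-> [-0.0031, -0.0228, 0.0508] turn -0.6 rows 1.1
-> [0.1768, -0.0213, 0.0573] turn -0.6 rows 3.7
```

>>> servo_tool:
  motion:
    - [0,-0.0228,0.051,-0.6,1]
    - [0,-0.0228,0.051,-0.6,1]
    - [0.04,-0.0225,0.0525,-0.6,1]
    - [0.08,-0.022,0.054,-0.6,1]
    - [0.12,-0.022,0.0555,-0.6,1]
    - [0.16,-0.0215,0.057,-0.6,1]
    - [0.177,-0.0213,0.0573,-0.6,1]
    - [0.177,-0.0213,0.0573,-0.6,1]

```text
clock: 16.85
tcp_pos: [0.4498, -0.1104, 0.2211]
orientation: [0.622, 1.528, -0.613]
contact_force: [0.1, -0.4, -0.4]
grip_width: 0.041
```

```bash
python3 -c "
from h import *
plan((.447,-.108,.048,-45))
b=grab_frame('side')[80:200,230:380];cv2.imwrite('pics/g5.png',cv2.cvtColor(cv2.resize(b,None,fx=4,fy=4,interpolation=2),cv2.COLOR_RGB2BGR))"
```

```text
t 16.85 tcp [ 0.4498 -0.1104  0.2211] grip [ 0.4438 -0.107   0.0662] w 0.041 F [ 0.1 -0.4 -0.4]
[[-0.039, 0.707, 0.707], [0.022, 0.708, -0.706], [-0.999, -0.012, -0.043]]
phi -45.0
-> [0.018, 0.0018, 0.0038] turn 0.0 rows 0.4
```

View pics/g5.png

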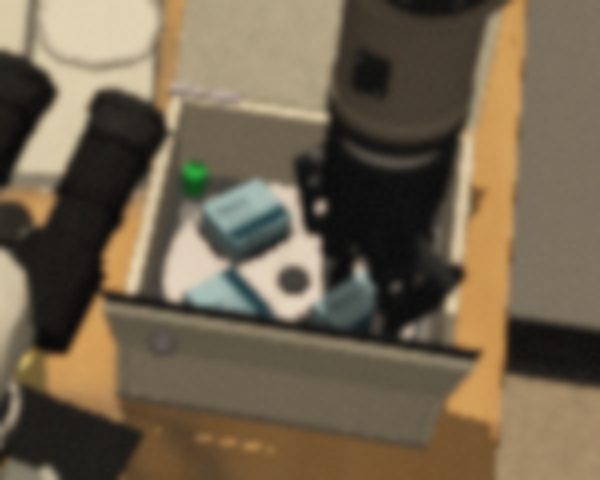

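The third carton, at about (345,305) in the crop, is over the near-left bay and the two others sit flat. I'll lower and release.

>>> servo_tool:
  motion:
    - [0.009,0.0018,0.002,0,1]
    - [0.018,0.0018,0.0038,0,1]
    - [0.018,0.0018,0.0038,0,1]
    - [0.018,0.0018,0.0038,0,-0.35]
    - [0.018,0.0018,0.0038,0,-0.35]
    - [0.018,0.0018,0.0038,0,-0.35]
    - [0.018,0.0018,0.0038,0,-0.35]
    - [-0.02,0.0018,0.0038,0,-0.35]

```text
clock: 17.7
tcp_pos: [0.4537, -0.1122, 0.24]
orientation: [0.621, 1.532, -0.614]
contact_force: [0.7, -0.1, 0.7]
grip_width: 0.0577
```

>>> servo_tool:
  motion:
    - [-0.05,0,0,0,-0.35]
    - [-0.1,0,0,0,-0.35]
    - [-0.15,0,-0.01,0,-0.35]
    - [-0.18,-0.05,-0.05,0,-0.35]
    - [-0.18,-0.1,0,0,-0.35]
    - [-0.18,-0.15,0.0,0,-0.35]
    - [-0.18,-0.17,0.0,0,-0.35]
    - [-0.18,-0.17,0,0,-0.35]

```text
clock: 18.5
tcp_pos: [0.3377, -0.2406, 0.4224]
orientation: [0.627, 1.531, -0.623]
contact_force: [-0.2, 0.1, -0.8]
grip_width: 0.0579
```

```bash
python3 -c "
from h import *
im=cartons()
h=cv2.cvtColor(im,cv2.COLOR_RGB2HSV)
st()
b=im[180:275,270:430];cv2.imwrite('pics/g6.png',cv2.cvtColor(cv2.resize(b,None,fx=5,fy=5,interpolation=2),cv2.COLOR_RGB2BGR))"
```

```text
carton px [321.3 241.3] xy [ 0.4464 -0.1093] size [np.float64(0.0413), np.float64(0.0515)] long-axis deg 46.3
carton px [349.8 213.8] xy [ 0.5285 -0.1914] size [np.float64(0.0416), np.float64(0.0516)] long-axis deg 46.2
carton px [322. 213.] xy [ 0.5288 -0.11  ] size [np.float64(0.0498), np.float64(0.0454)] long-axis deg 136.1
t 18.55 tcp [ 0.3397 -0.2385  0.4224] grip [ 0.3329 -0.2349  0.2676] w 0.0576 F [-0.2  0.1 -0.1]
[[-0.044, 0.711, 0.702], [0.023, 0.704, -0.71], [-0.999, -0.015, -0.047]]
```

View pics/g6.png

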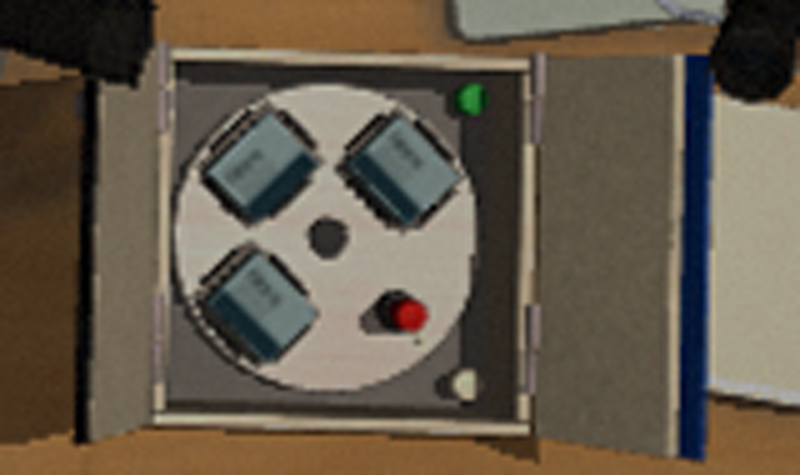

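All three cartons lie flat in their own bays, and the plunger (405,315 in the crop) is still by the white button. Next is the plunger.

```bash
python3 -c "
from h import *
plan((.4475,-.190,.2,0),(.4475,-.190,.1,0))"
```

```text
t 18.55 tcp [ 0.3397 -0.2385  0.4224] grip [ 0.3329 -0.2349  0.2676] w 0.0576 F [-0.2  0.1 -0.1]
[[-0.044, 0.711, 0.702], [0.023, 0.704, -0.71], [-0.999, -0.015, -0.047]]
phi -45.3
-> [0.0635, 0.1141, 0.0518] turn -45.3 rows 5.3
-> [0.1634, 0.1156, 0.0565] turn -45.3 rows 5.3
```

>>> servo_tool:
  motion:
    - [0.0,0.05,0.03,-8,0.05]
    - [0.02,0.1,0.05,-16,0.05]
    - [0.05,0.114,0.052,-24,0.05]
    - [0.063,0.114,0.052,-33,0.05]
    - [0.08,0.115,0.053,-41,0.05]
    - [0.12,0.115,0.054,-45,0.05]
    - [0.163,0.1156,0.0565,-45,0.05]
    - [0.163,0.1156,0.0565,-45,0.05]

```text
clock: 19.35
tcp_pos: [0.4526, -0.1917, 0.2509]
orientation: [0.024, 1.623, 0.019]
contact_force: [-1.1, 0.3, -0.7]
grip_width: 0.0406
```

```bash
python3 -c "
from h import *
plan((.4475,-.190,.1,0),(.4475,-.190,.064,0))"
```

```text
t 19.35 tcp [ 0.4526 -0.1917  0.2509] grip [ 0.4445 -0.1875  0.0962] w 0.0406 F [-1.1  0.3 -0.7]
[[-0.052, 0.004, 0.999], [0.027, 1.0, -0.003], [-0.998, 0.027, -0.052]]
phi -0.1
-> [-0.004, -0.0024, 0.0028] turn -0.1 rows 0.1
-> [0.0319, -0.0034, 0.0047] turn -0.1 rows 0.6
```

>>> servo_tool:
  motion:
    - [0.015,-0.003,0.004,0,0.05]
    - [0.032,-0.0034,0.0047,0,0.05]
    - [0.032,-0.0034,0.0047,0,0.05]
    - [0.032,-0.0034,0.0047,0,1]
    - [0.032,-0.0034,0.0047,0,1]
    - [0.032,-0.0034,0.0047,0,1]
    - [0.032,-0.0034,0.0047,0,1]
    - [0.032,-0.0034,0.0047,0,1]
  force: 60

```text
clock: 20.15
tcp_pos: [0.4562, -0.1944, 0.2206]
orientation: [0.023, 1.621, 0.018]
contact_force: [-2.3, 0.3, 5.4]
grip_width: 0.0161
```

```bash
python3 -c "
from h import *
plan((.4475,-.190,.075,0))
b=grab_frame('side')[80:200,230:380];cv2.imwrite('pics/g7.png',cv2.cvtColor(cv2.resize(b,None,fx=4,fy=4,interpolation=2),cv2.COLOR_RGB2BGR))"
```

```text
t 20.15 tcp [ 0.4562 -0.1944  0.2206] grip [ 0.4485 -0.1904  0.0658] w 0.0161 F [-2.3  0.3  5.4]
[[-0.05, 0.004, 0.999], [0.026, 1.0, -0.003], [-0.998, 0.026, -0.05]]
phi -0.1
-> [-0.0091, 0.0007, -0.0014] turn -0.1 rows 0.2
```

View pics/g7.png

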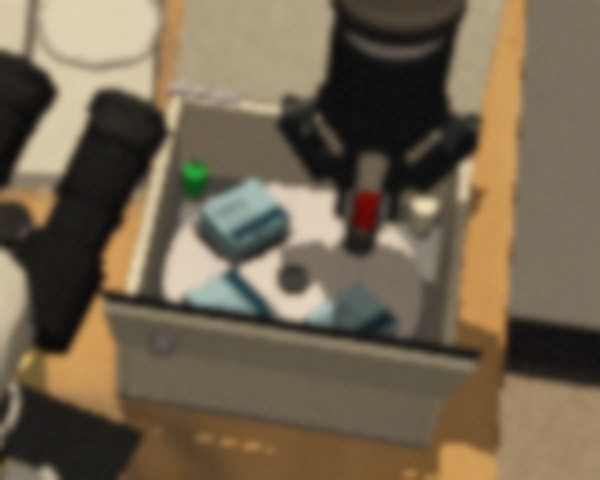

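The knob is held between the pads at about (365,210) in the crop. I'll lift it 11 mm.

>>> servo_tool:
  motion:
    - [-0.004,0,0,0,1]
    - [-0.008,0,0,0,1]
    - [-0.0115,0.0003,-0.0006,0,1]
    - [-0.0115,0.0003,-0.0006,0,1]
    - [-0.0115,0.0003,-0.0006,0,1]

```text
clock: 20.7
tcp_pos: [0.4562, -0.1945, 0.2321]
orientation: [0.023, 1.621, 0.018]
contact_force: [-1.2, -0.2, -5.6]
grip_width: 0.0161
```

```bash
python3 -c "
from h import *
c=np.array([.488,-.1492]); st()
W=[]
o=get_obs();M=R.from_rotvec(o['orientation']).as_matrix();p=np.array(o['tcp_pos'])+M[:,0]*.155
k=p[:2]-c;print(np.hypot(*k),np.degrees(np.arctan2(k[1],k[0])))
plan(*[(c[0]+.058*np.cos(a),c[1]+.058*np.sin(a),p[2],0) for a in np.radians([-122,-109,-96,-83,-70,-57,-45])])"
```

```text
t 20.7 tcp [ 0.4562 -0.1945  0.2321] grip [ 0.4484 -0.1904  0.0773] w 0.0161 F [-1.2 -0.2 -5.6]
[[-0.05, 0.004, 0.999], [0.026, 1.0, -0.003], [-0.998, 0.026, -0.05]]
0.05714676554640346 -133.8215520276697
t 20.7 tcp [ 0.4562 -0.1945  0.2321] grip [ 0.4484 -0.1904  0.0773] w 0.0161 F [-1.2 -0.2 -5.6]
[[-0.05, 0.004, 0.999], [0.026, 1.0, -0.003], [-0.998, 0.026, -0.05]]
phi -0.2
-> [-0.0006, -0.0079, 0.0088] turn -0.2 rows 0.2
-> [-0.0014, -0.0135, 0.0207] turn -0.2 rows 0.5
-> [-0.0021, -0.0163, 0.0335] turn -0.2 rows 0.7
-> [-0.0027, -0.0161, 0.0466] turn -0.2 rows 1.0
-> [-0.0033, -0.013, 0.0594] turn -0.2 rows 1.2
-> [-0.0037, -0.0071, 0.0711] turn -0.2 rows 1.4
-> [-0.004, 0.0005, 0.0805] turn -0.2 rows 1.6
```

>>> servo_tool:
  motion:
    - [-0.0003,-0.0042,0.004,0,1]
    - [-0.0006,-0.0079,0.0088,0,1]
    - [-0.001,-0.011,0.0145,0,1]
    - [-0.0014,-0.0135,0.0207,0,1]
    - [-0.0018,-0.0152,0.027,0,1]
    - [-0.0021,-0.0163,0.0335,0,1]
    - [-0.0024,-0.0165,0.04,0,1]
    - [-0.0027,-0.0161,0.0466,0,1]

```text
clock: 21.5
tcp_pos: [0.5027, -0.2148, 0.2319]
orientation: [0.022, 1.621, 0.011]
contact_force: [-4.6, -9.8, -6.3]
grip_width: 0.0155
```

```bash
python3 -c "
from h import *
c=np.array([.488,-.1492])
o=get_obs();M=R.from_rotvec(o['orientation']).as_matrix();p=np.array(o['tcp_pos'])+M[:,0]*.155
k=p[:2]-c;print(np.hypot(*k),np.degrees(np.arctan2(k[1],k[0])))
plan(*[(c[0]+.0575*np.cos(a),c[1]+.0575*np.sin(a),.0773,0) for a in np.radians([-75,-67,-60,-52,-44.5])])"
```

```text
0.06271774982815945 -83.63028514316154
t 21.5 tcp [ 0.5027 -0.2148  0.2319] grip [ 0.495  -0.2115  0.0772] w 0.0155 F [-4.6 -9.8 -6.3]
[[-0.05, 0.007, 0.999], [0.021, 1.0, -0.006], [-0.999, 0.021, -0.05]]
phi -0.3
-> [-0.0004, 0.0068, 0.0079] turn -0.3 rows 0.2
-> [-0.0007, 0.0095, 0.0154] turn -0.3 rows 0.4
-> [-0.001, 0.0127, 0.0217] turn -0.3 rows 0.5
-> [-0.0012, 0.0172, 0.0283] turn -0.3 rows 0.7
-> [-0.0014, 0.0223, 0.0339] turn -0.3 rows 0.8
```

```bash
python3 -c "
from h import *
b=grab_frame('side')[80:200,230:380];cv2.imwrite('pics/g8.png',cv2.cvtColor(cv2.resize(b,None,fx=5,fy=5,interpolation=2),cv2.COLOR_RGB2BGR))
print(get_obs()['contact_force'],get_obs()['moment'])
# circle r=.058 through both grip points
a=np.array([.4484,-.1904]);b=np.array([.495,-.2115]);m=(a+b)/2;d=b-a;L=np.hypot(*d);n=np.array([-d[1],d[0]])/L
print(m+n*np.sqrt(.058**2-L*L/4))"
```

```text
[ -3.79920178 -11.26646782  -5.35020925] [-2.5794572   0.03916807  0.54702685]
[ 0.49317182 -0.15352882]
```

View pics/g8.png

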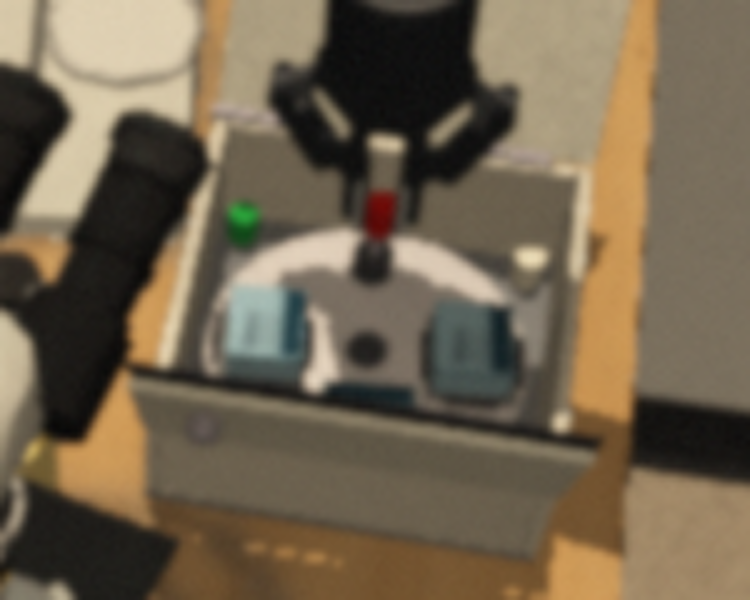

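```bash
python3 -c "
from h import *
# knob side visible face: use barrel top dark (372,262)->and hub as reference
for n,u,v,z in(('knob low',380,232,.06),('knob mid',380,213,.07),('barrel',372,252,.04),('hub',366,350,.022),('green',243,208,.028)): print(n,ray('side',230+u/5,80+v/5,z).round(4))
print(get_obs()['contact_force'])
im=grab_frame('side');h=cv2.cvtColor(im,cv2.COLOR_RGB2HSV);m=cv2.inRange(h,(0,140,60),(8,255,255))|cv2.inRange(h,(172,140,60),(180,255,255));m[:90]=0;m[160:]=0;m[:,260:][:, 80:]=0;m[:,:260]=0
ys,xs=np.nonzero(m);print(xs.min(),xs.max(),ys.min(),ys.max(),len(xs))"
```

```text
knob low [ 0.4912 -0.1988  0.06  ]
knob mid [ 0.493  -0.2034  0.07  ]
barrel [ 0.4936 -0.2012  0.04  ]
hub [ 0.4882 -0.146   0.022 ]
green [ 0.571  -0.2307  0.028 ]
[ -3.79920178 -11.26646782  -5.35020925]
302 308 118 127 53
```

>>> servo_tool:
  motion:
    - [0,0,0,0,1]
    - [0,0.002,0,0,1]
    - [0,0.004,0,0,1]
    - [0,0.005,0,0,1]
  force: 25

```text
clock: 22.0
tcp_pos: [0.5027, -0.2137, 0.2321]
orientation: [0.019, 1.621, 0.006]
contact_force: [-4.0, -13.3, -5.3]
grip_width: 0.016
```

```bash
python3 -c "
from h import *
c=np.array([.488,-.1492])
plan(*[(c[0]+.0575*np.cos(a),c[1]+.0575*np.sin(a),.0773,0) for a in np.radians([-75,-67,-60,-52,-44.5])])
print(get_obs()['moment'])"
```

```text
t 22.0 tcp [ 0.5027 -0.2137  0.2321] grip [ 0.4949 -0.2113  0.0773] w 0.016 F [ -4.  -13.3  -5.3]
[[-0.05, 0.009, 0.999], [0.016, 1.0, -0.008], [-0.999, 0.015, -0.05]]
phi -0.5
-> [-0.0003, 0.0066, 0.0079] turn -0.5 rows 0.2
-> [-0.0006, 0.0093, 0.0155] turn -0.5 rows 0.4
-> [-0.0009, 0.0125, 0.0217] turn -0.5 rows 0.5
-> [-0.0012, 0.017, 0.0283] turn -0.5 rows 0.7
-> [-0.0014, 0.0221, 0.0339] turn -0.5 rows 0.8
[-2.98321492 -0.02145283  0.48854205]
```

>>> servo_tool:
  motion:
    - [0,0.001,0,-7,1]
    - [0,0.002,0,-14,1]
    - [0,0.003,0,-21,1]
    - [0,0.004,0,-28,1]
    - [0,0.0045,0,-35,1]
    - [0,0.0045,0,-40,1]
    - [0,0.0045,0,-40,1]
  force: 40

```text
clock: 22.7
tcp_pos: [0.5042, -0.211, 0.2328]
orientation: [-0.52, 1.541, 0.566]
contact_force: [2.5, -4.6, -5.5]
grip_width: 0.0161
```

```bash
python3 -c "
from h import *
c=np.array([.488,-.1492])
plan(*[(c[0]+.0575*np.cos(a),c[1]+.0575*np.sin(a),.0773,0) for a in np.radians([-84,-75,-67,-60,-52,-44.5])])
print(get_obs()['moment'])"
```

```text
t 22.7 tcp [ 0.5042 -0.211   0.2328] grip [ 0.4971 -0.2089  0.078 ] w 0.0161 F [ 2.5 -4.6 -5.5]
[[-0.046, -0.635, 0.771], [0.014, 0.771, 0.637], [-0.999, 0.04, -0.027]]
phi 39.6
-> [0.0008, 0.0038, -0.0008] turn 39.6 rows 4.6
-> [0.0005, -0.0005, 0.0071] turn 39.6 rows 4.6
-> [0.0001, -0.0033, 0.0146] turn 39.6 rows 4.6
-> [-0.0001, -0.0049, 0.0214] turn 39.6 rows 4.6
-> [-0.0003, -0.0057, 0.0294] turn 39.6 rows 4.6
-> [-0.0005, -0.0054, 0.0369] turn 39.6 rows 4.6
[-0.96471378 -0.75866143  0.02500287]
```

>>> servo_tool:
  motion:
    - [0.0005,0.0,0.0065,-7,1]
    - [0.0001,-0.0033,0.0146,-15,1]
    - [-0.0001,-0.0049,0.0214,-22,1]
    - [-0.0003,-0.0057,0.0294,-30,1]
    - [-0.0005,-0.0054,0.0365,-38,1]
    - [-0.0005,-0.0054,0.0365,-40,1]

```text
clock: 23.3
tcp_pos: [0.5393, -0.1926, 0.2335]
orientation: [-1.05, 1.309, 1.108]
contact_force: [8.0, -1.4, -5.9]
grip_width: 0.0158
```

```bash
python3 -c "
from h import *
c=np.array([.488,-.1492])
o,M=st();p=np.array(o['tcp_pos'])+M[:,0]*.155
k=p[:2]-c;print(np.hypot(*k),np.degrees(np.arctan2(k[1],k[0])),o['moment'])
plan((.529,-.1897,.066,86))
b=grab_frame('side')[80:200,230:380];cv2.imwrite('pics/g9.png',cv2.cvtColor(cv2.resize(b,None,fx=5,fy=5,interpolation=2),cv2.COLOR_RGB2BGR))"
```

```text
t 23.3 tcp [ 0.5393 -0.1926  0.2335] grip [ 0.5336 -0.1905  0.0786] w 0.0158 F [ 8.  -1.4 -5.9]
[[-0.037, -0.983, 0.179], [0.014, 0.178, 0.984], [-0.999, 0.039, 0.007]]
0.06151771489552885 -42.17251335309685 [-0.61350914 -1.82133066 -0.32755321]
t 23.3 tcp [ 0.5393 -0.1926  0.2335] grip [ 0.5336 -0.1905  0.0786] w 0.0158 F [ 8.  -1.4 -5.9]
[[-0.037, -0.983, 0.179], [0.014, 0.178, 0.984], [-0.999, 0.039, 0.007]]
phi 79.7
-> [0.0128, 0.0042, -0.0001] turn -6.3 rows 0.7
```

View pics/g9.png

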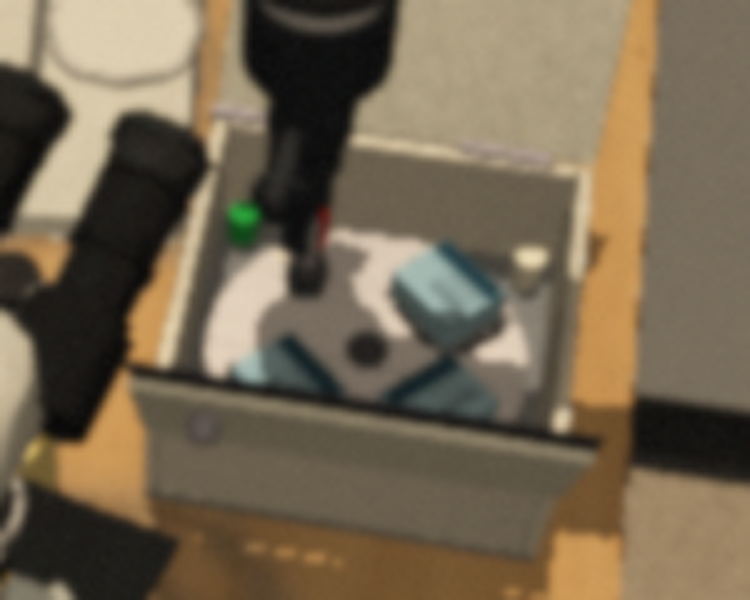

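>>> servo_tool:
  motion:
    - [0.003,0.0,0,0,1]
    - [0.006,0,0,0,1]
    - [0.0095,0,0,0,1]
    - [0.0115,0,0,0,1]
    - [0.0115,0,0,0,1]

```text
clock: 23.85
tcp_pos: [0.5397, -0.1923, 0.2227]
orientation: [-1.051, 1.307, 1.106]
contact_force: [2.8, 0.4, -0.5]
grip_width: 0.0159
```

>>> servo_tool:
  motion:
    - [0,0,0,0,0.05]
    - [0,0,0,0,0.05]
    - [0,0,0,0,0.05]
    - [-0.04,0,0,0,0.05]
    - [-0.08,0,0,0,0.05]
    - [-0.12,0,0,0,0.05]
    - [-0.15,0.04,0,0,0.05]
    - [-0.15,0.08,0,0,0.05]

```text
clock: 24.65
tcp_pos: [0.4673, -0.1794, 0.3792]
orientation: [-1.055, 1.304, 1.101]
contact_force: [-0.2, 0.4, 0.2]
grip_width: 0.0408
```

>>> servo_tool:
  motion:
    - [0,0.05,0,0,0.05]
    - [0,0.1,0,0,0.05]
    - [0,0.12,-0.03,0,0.05]
    - [0,0.12,-0.05,0,0.05]
    - [0,0.12,-0.05,0,0.05]

```text
clock: 25.15
tcp_pos: [0.3388, -0.2093, 0.3825]
orientation: [-1.052, 1.308, 1.097]
contact_force: [0.3, 1.1, -0.8]
grip_width: 0.0407
```

```bash
python3 -c "
from h import *
st(); c=np.array([.488,-.1492])
im=cartons();h=cv2.cvtColor(im,cv2.COLOR_RGB2HSV)
s=grab_frame('side')
def red(I,box):
    h=cv2.cvtColor(I,cv2.COLOR_RGB2HSV);m=cv2.inRange(h,(0,140,60),(8,255,255))|cv2.inRange(h,(172,140,60),(180,255,255))
    x0,x1,y0,y1=box;ys,xs=np.nonzero(m[y0:y1,x0:x1]);return xs.mean()+x0,ys.mean()+y0,len(xs),ys.min()+y0,ys.max()+y0
u,v,*r=red(im,(310,380,190,265));p=ray('top',u,v,.071);k=p[:2]-c;print('top red',u,v,r,p,np.hypot(*k),np.degrees(np.arctan2(k[1],k[0])))
u,v,*r=red(s,(270,350,90,160));print('side red',u,v,r)
for z in(.059,.0645): print(z,proj('side',(.529,-.19,z)))
a=cv2.resize(im[185:270,300:385],(400,400),interpolation=2);b=cv2.resize(s[90:190,260:360],(400,400),interpolation=2)
cv2.imwrite('pics/g10.png',cv2.cvtColor(np.hstack([a,b]),cv2.COLOR_RGB2BGR))"
```

```text
t 25.15 tcp [ 0.3388 -0.2093  0.3825] grip [ 0.3342 -0.2077  0.2276] w 0.0407 F [ 0.3  1.1 -0.8]
[[-0.029, -0.982, 0.184], [0.01, 0.184, 0.983], [-1.0, 0.031, 0.005]]
carton px [350. 241.] xy [ 0.449  -0.1934] size [np.float64(0.0497), np.float64(0.0453)] long-axis deg 136.0
carton px [322.5 241. ] xy [ 0.4472 -0.1129] size [np.float64(0.0434), np.float64(0.0515)] long-axis deg 46.3
carton px [321.8 213.8] xy [ 0.5266 -0.1093] size [np.float64(0.0498), np.float64(0.0434)] long-axis deg 136.1
top red 352.5 213.5 [32, np.int64(211), np.int64(216)] [ 0.52941754 -0.18839375  0.071     ] 0.057022476429580284 -43.419806602836765
side red 291.6862745098039 126.98039215686273 [51, np.int64(123), np.int64(132)]
0.059 [291.97549164 127.08221734]
0.0645 [292.15100179 125.74608577]
```

View pics/g10.png

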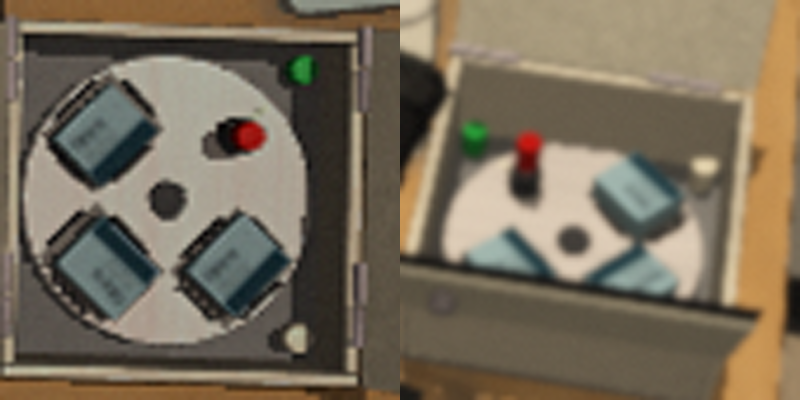

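```bash
python3 -c "
from h import *
def red(I,box):
    h=cv2.cvtColor(I,cv2.COLOR_BGR2HSV);m=cv2.inRange(h,(0,140,60),(8,255,255))|cv2.inRange(h,(172,140,60),(180,255,255))
    x0,x1,y0,y1=box;ys,xs=np.nonzero(m[y0:y1,x0:x1]);return xs.mean()+x0,ys.mean()+y0,len(xs),ys.min()+y0,ys.max()+y0
u,v,*r=red(cv2.imread('pics/s0.png'),(300,350,90,160));print(u,v,r)
for z in(.059,.0645):print(proj('side',(.447,-.190,z)))
u,v,*r=red(cv2.imread('pics/t0.png'),(310,380,190,265));p=ray('top',u,v,.071);k=p[:2]-[.488,-.1492];print(u,v,p,np.hypot(*k),np.degrees(np.arctan2(k[1],k[0])))
s=cv2.imread('pics/s0.png')
"
```

```text
321.4736842105263 131.7017543859649 [57, np.int64(127), np.int64(137)]
[321.63769804 131.36679904]
[321.95161419 130.0399181 ]
351.7241379310345 242.58620689655172 [ 0.44765117 -0.18748572  0.071     ] 0.055622153731344846 -136.5029081004912
```

The tray is near the green button, but the knob height in the pictures is ambiguous (0.4 px high, against 1.3 px if the pin were riding on metal). I'll check mechanically: straddle the knob loosely and nudge it tangentially both ways.

```bash
python3 -c "
from h import *
plan((.529,-.190,.2,45),(.529,-.190,.1,45))"
```

```text
t 25.25 tcp [ 0.3403 -0.2071  0.3825] grip [ 0.3359 -0.2052  0.2276] w 0.0403 F [-0.6  0.9  0.3]
[[-0.028, -0.983, 0.18], [0.012, 0.18, 0.984], [-1.0, 0.03, 0.007]]
phi 79.6
-> [0.0223, -0.188, 0.0496] turn 34.6 rows 4.0
-> [0.1222, -0.191, 0.0489] turn 34.6 rows 4.6
```

>>> servo_tool:
  motion:
    - [0,-0.05,0.01,8,0.05]
    - [0,-0.1,0.03,16,0.05]
    - [0,-0.15,0.045,24,0.05]
    - [0.02,-0.188,0.0495,32,0.05]
    - [0.05,-0.19,0.0495,34.6,0.05]
    - [0.09,-0.19,0.049,34.6,0.05]
    - [0.122,-0.191,0.049,34.6,0.05]
    - [0.122,-0.191,0.049,34.6,0.05]

```text
clock: 26.05
tcp_pos: [0.5321, -0.1898, 0.2508]
orientation: [-0.596, 1.509, 0.642]
contact_force: [0.2, 0.0, -0.9]
grip_width: 0.0408
```

```bash
python3 -c "
from h import *
plan((.529,-.190,.064,45))"
```

```text
t 26.05 tcp [ 0.5321 -0.1898  0.2508] grip [ 0.5265 -0.1874  0.096 ] w 0.0408 F [ 0.2  0.  -0.9]
[[-0.036, -0.709, 0.704], [0.016, 0.704, 0.71], [-0.999, 0.037, -0.014]]
phi 45.2
-> [0.0318, -0.0048, 0.0004] turn 0.2 rows 0.6
```

>>> servo_tool:
  motion:
    - [0.015,-0.0048,0,0,0.05]
    - [0.032,-0.0048,0.0004,0,0.05]
    - [0.032,-0.0048,0.0004,0,0.43]
    - [0.032,-0.0048,0.0004,0,0.43]
    - [0.032,-0.0048,0.0004,0,0.43]
    - [0.032,-0.0048,-0.0025,0,0.43]
    - [0.032,-0.0048,-0.0055,0,0.43]
    - [0.032,-0.0048,-0.0055,0,0.43]

```text
clock: 26.85
tcp_pos: [0.5312, -0.1962, 0.2197]
orientation: [-0.596, 1.506, 0.641]
contact_force: [3.5, 3.1, 2.3]
grip_width: 0.0246
```

```bash
python3 -c "
from h import *
o,M=st();print('tool F',M.T@o['contact_force'])"
```

```text
t 26.85 tcp [ 0.5312 -0.1962  0.2197] grip [ 0.5261 -0.1936  0.0648] w 0.0246 F [3.5 3.1 2.3]
[[-0.033, -0.709, 0.704], [0.017, 0.704, 0.71], [-0.999, 0.035, -0.011]]
tool F [-2.31416993 -0.19165499  4.65755018]
```

>>> servo_tool:
  motion:
    - [0,0,-0.002,0,0.43]
    - [0,0,-0.004,0,0.43]
    - [0,0,-0.004,0,0.43]

```text
clock: 27.15
tcp_pos: [0.5299, -0.1972, 0.2201]
orientation: [-0.596, 1.499, 0.643]
contact_force: [7.0, 7.5, -6.7]
grip_width: 0.024
```

>>> servo_tool:
  motion:
    - [0,0,0.003,0,0.43]
    - [0,0,0.006,0,0.43]
    - [0,0,0.009,0,0.43]
    - [0,0,0.012,0,0.43]
    - [0,0,0.0145,0,0.43]
    - [0,0,0.0145,0,0.43]

```text
clock: 27.75
tcp_pos: [0.5391, -0.1884, 0.2199]
orientation: [-0.597, 1.504, 0.641]
contact_force: [-3.8, -4.5, 4.2]
grip_width: 0.0244
```

```bash
python3 -c "
from h import *
o,M=st();print('tool F',M.T@o['contact_force']);p=np.array(o['tcp_pos'])+M[:,0]*.155;k=(p-[.488,-.1492,0])[:2];print('tangent',k.sum()*.707)"
```

```text
t 27.75 tcp [ 0.5391 -0.1884  0.2199] grip [ 0.5343 -0.1858  0.065 ] w 0.0244 F [-3.8 -4.5  4.2]
[[-0.031, -0.709, 0.704], [0.017, 0.704, 0.71], [-0.999, 0.034, -0.01]]
tool F [-4.13138525 -0.37737577 -5.93409454]
tangent 0.006821252836601898
```

The knob resists about 10 N clockwise and about 6 N anticlockwise, within a small play centred on the stop. So the pin is locked in the storing hole. I'll withdraw and go to the outside of the left leaf.

>>> servo_tool:
  motion:
    - [0,0,-0.006,0,0.43]
    - [0,0,-0.007,0,0.1]
    - [0,0,-0.007,0,0.1]
    - [-0.05,0,-0.007,0,0.1]
    - [-0.1,0,-0.007,0,0.1]
    - [-0.15,0,-0.007,0,0.1]
    - [-0.19,0,-0.007,0,1]
    - [-0.19,0,-0.007,0,1]

```text
clock: 28.55
tcp_pos: [0.5422, -0.1958, 0.4161]
orientation: [-0.602, 1.495, 0.635]
contact_force: [0.8, 0.4, 0.2]
grip_width: 0.0105
```

```bash
python3 -c "
from h import *
plan((.44,-.1,.25,0),(.44,.08,.25,0))"
```

```text
t 28.55 tcp [ 0.5422 -0.1958  0.4161] grip [ 0.539  -0.1936  0.2611] w 0.0105 F [0.8 0.4 0.2]
[[-0.021, -0.71, 0.704], [0.014, 0.704, 0.71], [-1.0, 0.025, -0.005]]
phi 45.3
-> [0.0145, 0.1359, -0.0031] turn 45.3 rows 5.3
-> [0.017, 0.2626, 0.1247] turn 45.3 rows 5.8
```

>>> servo_tool:
  motion:
    - [0,0.05,0,8,1]
    - [0,0.1,0,16,1]
    - [0.0,0.136,0,24,1]
    - [0.0,0.17,0.03,32,1]
    - [0.01,0.2,0.06,40,1]
    - [0.015,0.235,0.095,45,1]
    - [0.015,0.2626,0.1247,45,1]
    - [0.015,0.2626,0.1247,45,1]

```text
clock: 29.35
tcp_pos: [0.4422, 0.0844, 0.4072]
orientation: [0.002, 1.591, 0.025]
contact_force: [-0.6, -0.3, 0.2]
grip_width: -0.0001
```

```bash
python3 -c "
from h import *
plan((.44,.08,.158,0),(.44,-.02,.158,0))"
```

```text
t 29.35 tcp [0.4422 0.0844 0.4072] grip [0.4391 0.087  0.2523] w -0.0001 F [-0.6 -0.3  0.2]
[[-0.02, -0.015, 1.0], [0.017, 1.0, 0.015], [-1.0, 0.017, -0.02]]
phi 0.9
-> [0.0941, -0.0086, 0.0026] turn 0.9 rows 1.9
-> [0.0924, -0.1086, 0.0011] turn 0.9 rows 2.9
```

>>> servo_tool:
  motion:
    - [0.05,-0.008,0.002,0.9,1]
    - [0.094,-0.0086,0.0026,0.9,1]
    - [0.094,-0.03,0.002,0.9,1]
    - [0.094,-0.05,0.002,0.9,1]
    - [0.093,-0.065,0.002,0.9,1]
    - [0.093,-0.08,0.001,0.9,1]
    - [0.093,-0.095,0.001,0.9,1]
    - [0.093,-0.109,0.001,0.9,1]

```text
clock: 30.15
tcp_pos: [0.4428, -0.0231, 0.3124]
orientation: [0.014, 1.591, 0.014]
contact_force: [-7.7, 4.2, 21.2]
grip_width: 0.0
```

```bash
python3 -c "
from h import *
W=[]
for d in(80,68,56,44,32,20,10,2):
    t=np.radians(d);W.append((.44,-.043-.085*np.cos(t)+.01*np.sin(t)+.011-.002*np.sin(t),.08+.085*np.sin(t)+.01*np.cos(t)+.018-.002*np.cos(t),0))
plan(*W)"
```

```text
t 30.15 tcp [ 0.4428 -0.0231  0.3124] grip [ 0.4397 -0.0203  0.1575] w 0.0 F [-7.7  4.2 21.2]
[[-0.02, 0.0, 1.0], [0.018, 1.0, 0.0], [-1.0, 0.018, -0.02]]
phi 0.0
-> [-0.0259, -0.0181, -0.0002] turn 0.0 rows 0.6
-> [-0.023, -0.0357, -0.0001] turn 0.0 rows 0.8
-> [-0.0164, -0.0523, 0.0] turn 0.0 rows 1.1
-> [-0.0065, -0.0672, 0.0002] turn 0.0 rows 1.4
-> [0.0062, -0.0797, 0.0005] turn 0.0 rows 1.6
-> [0.0213, -0.0893, 0.0008] turn 0.0 rows 1.8
-> [0.0351, -0.0947, 0.0011] turn 0.0 rows 2.0
-> [0.0468, -0.0972, 0.0013] turn 0.0 rows 2.2
```

>>> servo_tool:
  motion:
    - [-0.013,0,0,0,1]
    - [-0.026,0,0,0,1]
    - [-0.026,0,0,0,1]

```text
clock: 30.45
tcp_pos: [0.4441, -0.0229, 0.3403]
orientation: [0.013, 1.588, 0.014]
contact_force: [1.0, -0.3, -0.3]
grip_width: 0.0
```

```bash
python3 -c "
from h import *
st()
s=grab_frame('side')
h=cv2.cvtColor(s,cv2.COLOR_RGB2HSV);cv2.imwrite('pics/l1.png',cv2.cvtColor(s,cv2.COLOR_RGB2BGR))
for d in(60,70,80,90,100,110):
    t=np.radians(d);print(d,[proj('side',(x,-.043-.114*np.cos(t),.08+.114*np.sin(t))).round(0).tolist() for x in(.385,.59)])
b=s[60:200,220:380];cv2.imwrite('pics/l1.png',cv2.cvtColor(cv2.resize(b,None,fx=4,fy=4,interpolation=2),cv2.COLOR_RGB2BGR))"
```

```text
t 30.45 tcp [ 0.4441 -0.0229  0.3403] grip [ 0.4415 -0.0202  0.1853] w 0.0 F [ 1.  -0.3 -0.3]
[[-0.017, -0.001, 1.0], [0.018, 1.0, 0.001], [-1.0, 0.018, -0.017]]
60 [[352.0, 131.0], [266.0, 118.0]]
70 [[353.0, 134.0], [265.0, 121.0]]
80 [[353.0, 139.0], [263.0, 126.0]]
90 [[353.0, 146.0], [262.0, 132.0]]
100 [[352.0, 153.0], [260.0, 139.0]]
110 [[351.0, 161.0], [259.0, 147.0]]
```

View pics/l1.png

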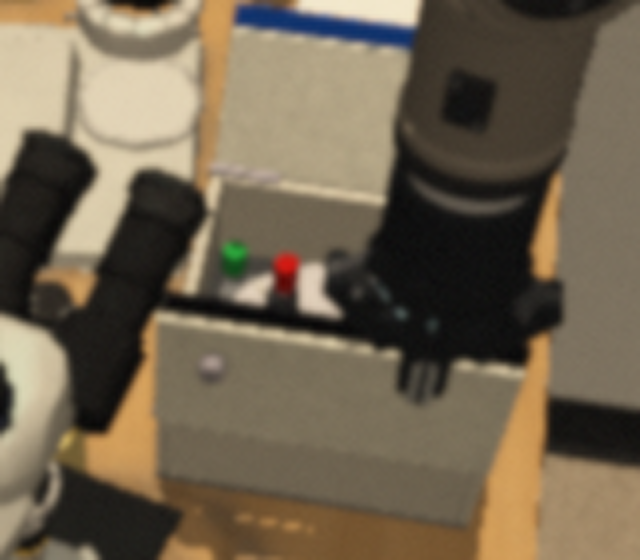

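The left leaf stands about upright (black edge at about (165–520, 300–350) in the crop), with the fingers outside it. I'll swing it over.

>>> servo_tool:
  motion:
    - [0.0015,-0.018,-0.001,0,1]
    - [0.0045,-0.0357,-0.001,0,1]
    - [0.011,-0.052,-0.001,0,1]
    - [0.021,-0.067,-0.001,0,1]
    - [0.034,-0.08,-0.001,0,1]
    - [0.049,-0.089,-0.001,0,1]
    - [0.062,-0.0945,-0.001,0,1]
    - [0.069,-0.097,-0.001,0,1]

```text
clock: 31.3
tcp_pos: [0.4411, -0.1191, 0.267]
orientation: [0.014, 1.591, 0.015]
contact_force: [1.0, 1.1, 1.7]
grip_width: 0.0002
```

```bash
python3 -c "
from h import *
plan((.44,-.118,.105,0))"
```

```text
t 31.3 tcp [ 0.4411 -0.1191  0.267 ] grip [ 0.438  -0.1163  0.112 ] w 0.0002 F [1.  1.1 1.7]
[[-0.02, -0.0, 1.0], [0.018, 1.0, 0.001], [-1.0, 0.018, -0.02]]
phi 0.0
-> [0.007, -0.0019, 0.0022] turn 0.0 rows 0.2
```

>>> servo_tool:
  motion:
    - [0.003,0,0.002,0,1]
    - [0.006,0,0.002,0,1]
    - [0.009,0,0.002,0,1]
    - [0.009,0,0.002,0,1]
    - [0.009,0,0.002,0,1]

```text
clock: 31.8
tcp_pos: [0.4428, -0.1182, 0.262]
orientation: [0.009, 1.594, 0.01]
contact_force: [-23.2, -0.3, 66.3]
grip_width: 0.0002
```

>>> servo_tool:
  motion:
    - [-0.02,0,0,0,1]
    - [-0.06,0,0,0,1]
    - [-0.11,0,0,0,1]
    - [-0.15,0,0,0,1]
    - [-0.15,0,0,0,1]

```text
clock: 32.3
tcp_pos: [0.4482, -0.1191, 0.4172]
orientation: [0.006, 1.585, 0.008]
contact_force: [0.1, -0.1, -0.1]
grip_width: 0.0001
```

```bash
python3 -c "
from h import *
st()
for q in((421,199),(451,214)):
    for z in(.25,.35,.45): print(q,z,ray('top',*q,z).round(3), proj('side',ray('top',*q,z)).round(0))
a=cv2.imread('pics/t0.png')[160:270,370:490];b=cv2.imread('pics/s0.png')[0:80,180:360]
im=grab_frame('top');print('px rim')
t=cv2.resize(cv2.cvtColor(im,cv2.COLOR_RGB2BGR)[180:275,270:430],(480,285),interpolation=2)
s=cv2.resize(cv2.cvtColor(grab_frame('side'),cv2.COLOR_RGB2BGR)[0:200,190:400],(315,300),interpolation=2)
o=np.zeros((590,800,3),np.uint8);o[:285,:480]=t;o[:300,485:800]=s;o[290:590,:327]=cv2.resize(a,(327,300),interpolation=2);o[305:505,340:790]=cv2.resize(b,(450,200),interpolation=2)
cv2.imwrite('pics/l2.png',o)"
```

```text
t 32.3 tcp [ 0.4482 -0.1191  0.4172] grip [ 0.446  -0.1177  0.2622] w 0.0001 F [ 0.1 -0.1 -0.1]
[[-0.015, -0.002, 1.0], [0.009, 1.0, 0.002], [-1.0, 0.009, -0.015]]
(421, 199) 0.25 [ 0.569 -0.317  0.25 ] [290.  36.]
(421, 199) 0.35 [ 0.565 -0.281  0.35 ] [293.   7.]
(421, 199) 0.45 [ 0.562 -0.244  0.45 ] [297. -31.]
(451, 214) 0.25 [ 0.534 -0.391  0.25 ] [307.  19.]
(451, 214) 0.35 [ 0.534 -0.348  0.35 ] [310.  -9.]
(451, 214) 0.45 [ 0.533 -0.306  0.45 ] [315. -45.]
px rim
```

View pics/l2.png

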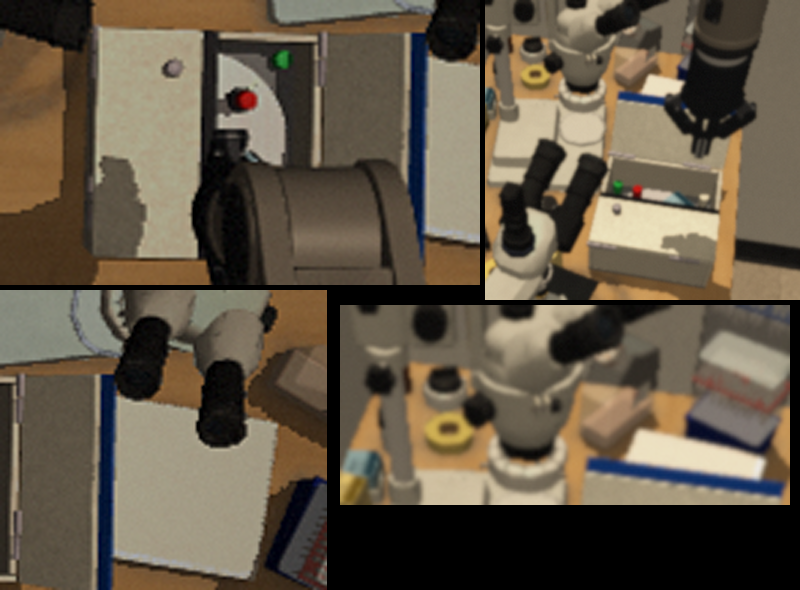

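The left leaf is shut flat. A microscope's eyepieces stand near (0.53,-0.35,0.35) and (0.565,-0.28,0.35), so I'll push the right leaf at x≈0.41.

>>> servo_tool:
  motion:
    - [0,-0.03,-0.02,0,1]
    - [0,-0.08,-0.035,0,1]
    - [0,-0.13,-0.036,0,1]
    - [0,-0.18,-0.036,0,1]
    - [0,-0.22,-0.036,0,1]
    - [0,-0.258,-0.036,0,1]
    - [0,-0.258,-0.036,0,1]
    - [0,-0.258,-0.036,0,1]

```text
clock: 33.2
tcp_pos: [0.4103, -0.3777, 0.4085]
orientation: [0.011, 1.595, 0.012]
contact_force: [0.5, 0.0, -0.9]
grip_width: 0.0001
```

```bash
python3 -c "
from h import *
plan((.41,-.376,.175,0),(.41,-.33,.175,0),(.41,-.276,.183,0))"
```

```text
t 33.2 tcp [ 0.4103 -0.3777  0.4085] grip [ 0.4065 -0.3755  0.2536] w 0.0001 F [ 0.5  0.  -0.9]
[[-0.024, -0.0, 1.0], [0.014, 1.0, 0.001], [-1.0, 0.014, -0.024]]
phi 0.0
-> [0.0784, -0.0016, 0.0054] turn 0.0 rows 1.6
-> [0.0791, 0.0444, 0.0054] turn 0.0 rows 1.8
-> [0.0719, 0.0985, 0.0052] turn 0.0 rows 2.4
```

>>> servo_tool:
  motion:
    - [0.04,-0.0016,0.004,0,1]
    - [0.078,-0.0016,0.005,0,1]
    - [0.079,0.02,0.005,0,1]
    - [0.079,0.044,0.005,0,1]
    - [0.078,0.06,0.005,0,1]
    - [0.075,0.075,0.005,0,1]
    - [0.073,0.088,0.005,0,1]
    - [0.072,0.0985,0.005,0,1]

```text
clock: 34.0
tcp_pos: [0.4137, -0.2771, 0.3384]
orientation: [0.01, 1.594, 0.011]
contact_force: [1.0, -2.4, 0.5]
grip_width: -0.0
```

```bash
python3 -c "
from h import *
W=[]
for d in(80,68,56,44,32,20,10,2):
    t=np.radians(d);W.append((.41,-.2555+.085*np.cos(t)-.01*np.sin(t)-.011+.002*np.sin(t),.08+.085*np.sin(t)+.01*np.cos(t)+.018-.002*np.cos(t),0))
plan(*W)"
```

```text
t 34.0 tcp [ 0.4137 -0.2771  0.3384] grip [ 0.4101 -0.275   0.1835] w -0.0 F [ 1.  -2.4  0.5]
[[-0.024, -0.001, 1.0], [0.014, 1.0, 0.001], [-1.0, 0.014, -0.024]]
phi 0.1
-> [0.0006, 0.0153, -0.0] turn 0.1 rows 0.3
-> [0.0041, 0.0328, 0.0001] turn 0.1 rows 0.7
-> [0.0112, 0.0492, 0.0002] turn 0.1 rows 1.0
-> [0.0215, 0.0638, 0.0005] turn 0.1 rows 1.3
-> [0.0347, 0.0759, 0.0008] turn 0.1 rows 1.7
-> [0.05, 0.0849, 0.0012] turn 0.1 rows 2.0
-> [0.064, 0.0899, 0.0015] turn 0.1 rows 2.2
-> [0.0758, 0.0921, 0.0018] turn 0.1 rows 2.4
```

>>> servo_tool:
  motion:
    - [0.0005,0.0155,0,0,1]
    - [0.004,0.033,0,0,1]
    - [0.011,0.049,0,0,1]
    - [0.0215,0.064,0.0005,0,1]
    - [0.0345,0.076,0.001,0,1]
    - [0.05,0.085,0.001,0,1]
    - [0.064,0.09,0.0015,0,1]
    - [0.073,0.092,0.002,0,1]

```text
clock: 34.8
tcp_pos: [0.4136, -0.1825, 0.2658]
orientation: [0.01, 1.595, 0.013]
contact_force: [-0.2, 0.5, 2.0]
grip_width: 0.0001
```

>>> servo_tool:
  motion:
    - [0.001,0,0,0,1]
    - [0.002,0,0,0,1]
    - [0.003,0,0,0,1]
    - [0.003,0,0,0,1]

```text
clock: 35.2
tcp_pos: [0.4135, -0.1822, 0.2634]
orientation: [0.01, 1.596, 0.013]
contact_force: [-1.4, 2.1, 5.5]
grip_width: -0.0001
```

>>> servo_tool:
  motion:
    - [0.001,0,0,0,1]
    - [0.002,0,0,0,1]
    - [0.002,0,0,0,1]

```text
clock: 35.5
tcp_pos: [0.4136, -0.182, 0.263]
orientation: [0.01, 1.596, 0.012]
contact_force: [-6.6, 3.6, 20.0]
grip_width: 0.0001
```

>>> servo_tool:
  motion:
    - [-0.02,0,0,0,1]
    - [-0.07,0,0,0,1]
    - [-0.12,0,0,0,1]
    - [-0.13,-0.03,-0.04,0,1]
    - [-0.13,-0.06,-0.07,0,1]
    - [-0.13,-0.1,-0.08,0,1]
    - [-0.13,-0.12,-0.08,0,1]
    - [-0.13,-0.12,-0.08,0,1]

```text
clock: 36.3
tcp_pos: [0.3364, -0.3068, 0.3936]
orientation: [0.013, 1.595, 0.007]
contact_force: [0.3, 0.5, -0.7]
grip_width: -0.0001
```

```bash
python3 -c "
from h import *
st()
im=grab_frame('top');h=cv2.cvtColor(im,cv2.COLOR_RGB2HSV)
m=cv2.inRange(h,(100,130,30),(130,255,255));m[:185]=0;m[275:]=0;m[:,:300]=0;m[:,400:]=0
ys,xs=np.nonzero(m);print('blue px',len(xs))
if len(xs):
    for z in(.09,):
        print('blue y band',ray('top',np.percentile(xs,2),228,z)[1].round(4),ray('top',np.percentile(xs,98)+1,228,z)[1].round(4),'x',ray('top',340,ys.max(),z)[0].round(3),ray('top',340,ys.min(),z)[0].round(3))
print('expected flange y: free edge',(-.2555+.112),'to',(-.2555+.096))
s=grab_frame('side')
hs=cv2.cvtColor(s,cv2.COLOR_RGB2HSV);m=cv2.inRange(hs,(100,110,30),(130,255,255))
for x in(.40,.45,.50,.55,.58):
    u,v=proj('side',(x,-.1515,.09)); u=int(round(u)); c=np.nonzero(m[int(v)-10:int(v)+11,u])[0]+int(v)-10
    e=[proj('side',(x,yy,.09))[1].round(1) for yy in(-.1595,-.1435)]
    print(x,'blue rows',(c.min(),c.max()) if len(c) else None,'expected',e)
for p in [(238,217)]:pass
t=cv2.cvtColor(cv2.imread('pics/t0.png'),cv2.COLOR_BGR2RGB)
d=cv2.absdiff(im,t).max(2);d[:,290:]=0;d[285:]=0
m2=(d>50).astype(np.uint8)
for c in cv2.findContours(cv2.morphologyEx(m2,cv2.MORPH_OPEN,np.ones((3,3))),0,2)[0]:
    print('changed',cv2.boundingRect(c))
"
```

```text
t 36.3 tcp [ 0.3364 -0.3068  0.3936] grip [ 0.3327 -0.3047  0.2386] w -0.0001 F [ 0.3  0.5 -0.7]
[[-0.024, 0.004, 1.0], [0.013, 1.0, -0.004], [-1.0, 0.013, -0.024]]
blue px 444
blue y band -0.1418 -0.1613 x 0.384 0.594
expected flange y: free edge -0.14350000000000002 to -0.1595
0.4 blue rows (np.int64(138), np.int64(140)) expected [np.float64(135.0), np.float64(139.7)]
0.45 blue rows (np.int64(135), np.int64(137)) expected [np.float64(132.2), np.float64(136.9)]
0.5 blue rows (np.int64(132), np.int64(135)) expected [np.float64(129.5), np.float64(134.1)]
0.55 blue rows (np.int64(129), np.int64(132)) expected [np.float64(126.8), np.float64(131.4)]
0.58 blue rows (np.int64(127), np.int64(130)) expected [np.float64(125.2), np.float64(129.7)]
changed (200, 248, 3, 3)
changed (163, 239, 19, 15)
changed (199, 238, 20, 19)
changed (192, 212, 18, 16)
changed (266, 196, 24, 73)
```

```bash
python3 -c "
from bench import *
print(hand_in())"
```

```text
the job is handed in; nothing more can be done
None
```

The job is done and handed in at about 36 s on the robot's clock; no verdict is given.

**What I did:** All three blue-grey cartons were there, and each went into a bay of its own with the tray at the loading stop. I then lifted the plunger, turned the tray a quarter turn to the green button and let it drop. Last I shut the left leaf fully, then the right leaf over it.

**Checks that agreed:**
- The top view showed all three cartons flat in their bays, both before and after the turn.
- Nudging the plunger knob both ways met firm stops at about 10 N and 6 N, centred on the storing stop, so the pin is in the hole.
- Each leaf came to a hard stop at the same height, within about 1 mm.
- In the last pictures the blue flange lies over the black ledge along the whole box, within about 2 mm of where it should be.
- Comparing first and last top pictures left of the box, only the cartons' old places and the area beside the left leaf changed. I did not compare the area to the right of or behind the box.

**Checks that disagreed, and rough spots:**
- **Plunger reading:** the pictures alone left the plunger unclear. The knob looked about 0.4 px high, and the turn read 92–93° rather than 90°. I relied on the nudge test.
- **Knob in the grip:** it shifted a few millimetres in the pads halfway through the turn, with up to 13 N sideways. Turning the wrist along with the tray fixed it.
- **Forces on the left leaf:** pressing it shut peaked at 66 N at the wrist through the fingertips, under the 120 N limit. While I was raising that leaf there was also a brief 21 N upward push.

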